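# Chuck up the next file-handle blank and clear the bench

### The job

Set up the turning jig for another handle like the finished one lying on the cork mat: lay a square blank of that same length between the two centres, slide the tailstock up until both pins are fully home in the blank's end holes, and only then turn the lock collar clockwise round to its mark. Put all the other blanks flat in the wooden tray, before or after, and leave the finished handles and everything else on the bench where they are.

Things in the scene. Friction and masses are not known exactly. Their poses are not given: they have to be found in the camera images.
- jig: Grey bench-top turning jig (small lathe bed), 385 x 90 mm, fixed, bed top 30 mm high. Origin: centre line of the bed at bench height; y is the turning axis (60 mm above the bench), towards the fixed headstock (74 wide, 55 long, top 96 mm high) at the +y end; the sliding tailstock is at the -y end, a support strip with guides (rest) between them.
- rest (a point): Middle of the support strip's top, jig (0, 38, 46) mm, axes as jig. Strip 18 mm wide, 100 long (y); a blank on it lies at turning height. Two pairs of steel guides, 32 mm apart inside (x), flared outwards from 16 to 32 mm above the strip, stand at y = +35..+49 and -48..-38 from here; between the pairs the sides are free for fingers down to the bed, 16 mm below the strip's top.
- head_shoulder (a point): Centre of the headstock's shoulder face (27 mm disc), on the turning axis (jig y = +100 mm, 60 mm above the bench), axes as the jig. From it a steel pin of 8 mm diameter stands out 8 mm towards the tailstock (-y).
- tail_shoulder (a point): Centre of the tailstock's shoulder face (end of a 27 mm quill that stands 30 mm out of the tailstock block), on the turning axis, facing the headstock, with the same 8 mm pin standing out 8 mm towards the headstock (+y). With the tailstock joint at q it lies at jig y = -115 mm + q.
- tailstock (a joint): Slide of the tailstock block (80 wide, 70 long, top 85 mm high) along the bed, in m: 0 = fully withdrawn, grows towards the headstock, at most 0.12. Takes about 3 N and stays where it is left. Starts part-way in, too close for some blanks. It can be moved by the wing of its collar.
- collar (a joint): Captive lock collar on top of the tailstock, vertical axis, in rad: 0 = unlocked, wing along the bed; grows clockwise seen from above to its stop at 1.4, where the wing lies across the bed with its end at the raised white mark on the tailstock (locked).
- collar_wing (a point): Centre of the collar's black wing: an upright bar 56 mm long, 14 mm thick, 22 mm high (bottom 97, top 119 mm above the bench), on the collar's axis (65 mm behind the tail shoulder). At collar angle 0 its length lies along the jig's y; its own y axis runs along its length and turns with it.
- tray: Wooden tray fixed to the bench, outside 206 (x) x 226 (y) x 35 mm high, walls and floor 5 mm thick. Origin: centre of its underside.
- mat: Cork mat lying on the bench beside the jig's tailstock end, 120 (x) x 220 (y) x 6 mm, fixed. Origin: centre of its underside. The finished handle that lies on it is the pattern for this job; the two other handles lie on a plywood strip beyond the jig.
- short_1: Short square wooden blank, 28 x 28 x 110 mm, with a 14 mm wide, 10 mm deep centre hole in each end. Origin: its centre; x along its length.
- short_2: Short square wooden blank, 28 x 28 x 110 mm, with a 14 mm wide, 10 mm deep centre hole in each end. Origin: its centre; x along its length. May be absent.
- handle_short: Finished turned file handle with a brass ferrule, 110 mm long, about 30 mm thick (same length as the short blanks). Origin: its centre; x along its length. To be left where it lies.
- medium_1: Medium square wooden blank, 28 x 28 x 140 mm, with a 14 mm wide, 10 mm deep centre hole in each end. Origin: its centre; x along its length.
- medium_2: Medium square wooden blank, 28 x 28 x 140 mm, with a 14 mm wide, 10 mm deep centre hole in each end. Origin: its centre; x along its length. May be absent.
- handle_medium: Finished turned file handle with a brass ferrule, 140 mm long, about 30 mm thick (same length as the medium blanks). Origin: its centre; x along its length. To be left where it lies.
- long_1: Long square wooden blank, 28 x 28 x 170 mm, with a 14 mm wide, 10 mm deep centre hole in each end. Origin: its centre; x along its length.
- long_2: Long square wooden blank, 28 x 28 x 170 mm, with a 14 mm wide, 10 mm deep centre hole in each end. Origin: its centre; x along its length. May be absent.
- handle_long: Finished turned file handle with a brass ferrule, 170 mm long, about 30 mm thick (same length as the long blanks). Origin: its centre; x along its length. To be left where it lies.
- jar1: Squat glass jar with stainless screw lid, 84 mm diameter, 78 mm high. Origin: centre of its underside. Not part of the job.
- battery: Red drill battery, 75 x 110 x 62 mm high. Origin: centre of its underside. Not part of the job.
- wrench: Steel wrench, 170 mm long, lying flat, length along its x. Not part of the job.
- file: File with green plastic handle, 190 mm long, lying flat along its x, 22 mm thick; origin under the end of the handle. Not part of the job.
- clip: Black spring clip, 60 x 30 x 28 mm. Origin: centre of its underside. Not part of the job.

How it is judged:
On the way, in this order (a step that is already met when the one before it is completed fails the run):
1. a blank of the pattern handle's length is held between the two centres, tailstock fully home, the collar not yet locked (((horizontal distance between handle_short and mat below 0.06 m and ((x of short_1 in the frame of head_shoulder between -0.005 and 0.005 m and z of short_1 in the frame of head_shoulder between -0.005 and 0.005 m and y of short_1 in the frame of head_shoulder between -0.059 and -0.052 m and angle between the x axis of short_1 and the y axis of jig, either way round below 0.06 rad and distance between tail_shoulder and short_1 between 0.052 and 0.059 m) or (x of short_2 in the frame of head_shoulder between -0.005 and 0.005 m and z of short_2 in the frame of head_shoulder between -0.005 and 0.005 m and y of short_2 in the frame of head_shoulder between -0.059 and -0.052 m and angle between the x axis of short_2 and the y axis of jig, either way round below 0.06 rad and distance between tail_shoulder and short_2 between 0.052 and 0.059 m))) or (horizontal distance between handle_medium and mat below 0.06 m and ((x of medium_1 in the frame of head_shoulder between -0.005 and 0.005 m and z of medium_1 in the frame of head_shoulder between -0.005 and 0.005 m and y of medium_1 in the frame of head_shoulder between -0.074 and -0.067 m and angle between the x axis of medium_1 and the y axis of jig, either way round below 0.06 rad and distance between tail_shoulder and medium_1 between 0.067 and 0.074 m) or (x of medium_2 in the frame of head_shoulder between -0.005 and 0.005 m and z of medium_2 in the frame of head_shoulder between -0.005 and 0.005 m and y of medium_2 in the frame of head_shoulder between -0.074 and -0.067 m and angle between the x axis of medium_2 and the y axis of jig, either way round below 0.06 rad and distance between tail_shoulder and medium_2 between 0.067 and 0.074 m))) or (horizontal distance between handle_long and mat below 0.06 m and ((x of long_1 in the frame of head_shoulder between -0.005 and 0.005 m and z of long_1 in the frame of head_shoulder between -0.005 and 0.005 m and y of long_1 in the frame of head_shoulder between -0.089 and -0.082 m and angle between the x axis of long_1 and the y axis of jig, either way round below 0.06 rad and distance between tail_shoulder and long_1 between 0.082 and 0.089 m) or (x of long_2 in the frame of head_shoulder between -0.005 and 0.005 m and z of long_2 in the frame of head_shoulder between -0.005 and 0.005 m and y of long_2 in the frame of head_shoulder between -0.089 and -0.082 m and angle between the x axis of long_2 and the y axis of jig, either way round below 0.06 rad and distance between tail_shoulder and long_2 between 0.082 and 0.089 m)))) and value of joint collar below 1 rad), for 0.2 s.
2. with the blank held, the lock collar is turned to its mark (((horizontal distance between handle_short and mat below 0.06 m and ((x of short_1 in the frame of head_shoulder between -0.005 and 0.005 m and z of short_1 in the frame of head_shoulder between -0.005 and 0.005 m and y of short_1 in the frame of head_shoulder between -0.059 and -0.052 m and angle between the x axis of short_1 and the y axis of jig, either way round below 0.06 rad and distance between tail_shoulder and short_1 between 0.052 and 0.059 m) or (x of short_2 in the frame of head_shoulder between -0.005 and 0.005 m and z of short_2 in the frame of head_shoulder between -0.005 and 0.005 m and y of short_2 in the frame of head_shoulder between -0.059 and -0.052 m and angle between the x axis of short_2 and the y axis of jig, either way round below 0.06 rad and distance between tail_shoulder and short_2 between 0.052 and 0.059 m))) or (horizontal distance between handle_medium and mat below 0.06 m and ((x of medium_1 in the frame of head_shoulder between -0.005 and 0.005 m and z of medium_1 in the frame of head_shoulder between -0.005 and 0.005 m and y of medium_1 in the frame of head_shoulder between -0.074 and -0.067 m and angle between the x axis of medium_1 and the y axis of jig, either way round below 0.06 rad and distance between tail_shoulder and medium_1 between 0.067 and 0.074 m) or (x of medium_2 in the frame of head_shoulder between -0.005 and 0.005 m and z of medium_2 in the frame of head_shoulder between -0.005 and 0.005 m and y of medium_2 in the frame of head_shoulder between -0.074 and -0.067 m and angle between the x axis of medium_2 and the y axis of jig, either way round below 0.06 rad and distance between tail_shoulder and medium_2 between 0.067 and 0.074 m))) or (horizontal distance between handle_long and mat below 0.06 m and ((x of long_1 in the frame of head_shoulder between -0.005 and 0.005 m and z of long_1 in the frame of head_shoulder between -0.005 and 0.005 m and y of long_1 in the frame of head_shoulder between -0.089 and -0.082 m and angle between the x axis of long_1 and the y axis of jig, either way round below 0.06 rad and distance between tail_shoulder and long_1 between 0.082 and 0.089 m) or (x of long_2 in the frame of head_shoulder between -0.005 and 0.005 m and z of long_2 in the frame of head_shoulder between -0.005 and 0.005 m and y of long_2 in the frame of head_shoulder between -0.089 and -0.082 m and angle between the x axis of long_2 and the y axis of jig, either way round below 0.06 rad and distance between tail_shoulder and long_2 between 0.082 and 0.089 m)))) and value of joint collar above 1.25 rad), for 0.2 s.
At the end, for the whole second after the job is handed in: A blank as long as the handle on the mat sits between the centres (within 5 mm and 0.06 rad of the axis, shoulders within 4 mm of its ends), collar past 1.25 rad, every other blank present lies flat in the tray (centre within 95 x 105 mm of its centre, at most two layers), all at rest (all of step 2 and ((x of short_1 in the frame of head_shoulder between -0.005 and 0.005 m and z of short_1 in the frame of head_shoulder between -0.005 and 0.005 m and y of short_1 in the frame of head_shoulder between -0.059 and -0.052 m and angle between the x axis of short_1 and the y axis of jig, either way round below 0.06 rad and distance between tail_shoulder and short_1 between 0.052 and 0.059 m) or (x of short_1 in the frame of tray between -0.095 and 0.095 m and y of short_1 in the frame of tray between -0.105 and 0.105 m and z of short_1 in the frame of tray between 0.005 and 0.06 m and angle between short_1's own x axis and vertical between 1.4 and 1.74 rad)) and ((x of short_2 in the frame of head_shoulder between -0.005 and 0.005 m and z of short_2 in the frame of head_shoulder between -0.005 and 0.005 m and y of short_2 in the frame of head_shoulder between -0.059 and -0.052 m and angle between the x axis of short_2 and the y axis of jig, either way round below 0.06 rad and distance between tail_shoulder and short_2 between 0.052 and 0.059 m) or (x of short_2 in the frame of tray between -0.095 and 0.095 m and y of short_2 in the frame of tray between -0.105 and 0.105 m and z of short_2 in the frame of tray between 0.005 and 0.06 m and angle between short_2's own x axis and vertical between 1.4 and 1.74 rad)) and ((x of medium_1 in the frame of head_shoulder between -0.005 and 0.005 m and z of medium_1 in the frame of head_shoulder between -0.005 and 0.005 m and y of medium_1 in the frame of head_shoulder between -0.074 and -0.067 m and angle between the x axis of medium_1 and the y axis of jig, either way round below 0.06 rad and distance between tail_shoulder and medium_1 between 0.067 and 0.074 m) or (x of medium_1 in the frame of tray between -0.095 and 0.095 m and y of medium_1 in the frame of tray between -0.105 and 0.105 m and z of medium_1 in the frame of tray between 0.005 and 0.06 m and angle between medium_1's own x axis and vertical between 1.4 and 1.74 rad)) and ((x of medium_2 in the frame of head_shoulder between -0.005 and 0.005 m and z of medium_2 in the frame of head_shoulder between -0.005 and 0.005 m and y of medium_2 in the frame of head_shoulder between -0.074 and -0.067 m and angle between the x axis of medium_2 and the y axis of jig, either way round below 0.06 rad and distance between tail_shoulder and medium_2 between 0.067 and 0.074 m) or (x of medium_2 in the frame of tray between -0.095 and 0.095 m and y of medium_2 in the frame of tray between -0.105 and 0.105 m and z of medium_2 in the frame of tray between 0.005 and 0.06 m and angle between medium_2's own x axis and vertical between 1.4 and 1.74 rad)) and ((x of long_1 in the frame of head_shoulder between -0.005 and 0.005 m and z of long_1 in the frame of head_shoulder between -0.005 and 0.005 m and y of long_1 in the frame of head_shoulder between -0.089 and -0.082 m and angle between the x axis of long_1 and the y axis of jig, either way round below 0.06 rad and distance between tail_shoulder and long_1 between 0.082 and 0.089 m) or (x of long_1 in the frame of tray between -0.095 and 0.095 m and y of long_1 in the frame of tray between -0.105 and 0.105 m and z of long_1 in the frame of tray between 0.005 and 0.06 m and angle between long_1's own x axis and vertical between 1.4 and 1.74 rad)) and ((x of long_2 in the frame of head_shoulder between -0.005 and 0.005 m and z of long_2 in the frame of head_shoulder between -0.005 and 0.005 m and y of long_2 in the frame of head_shoulder between -0.089 and -0.082 m and angle between the x axis of long_2 and the y axis of jig, either way round below 0.06 rad and distance between tail_shoulder and long_2 between 0.082 and 0.089 m) or (x of long_2 in the frame of tray between -0.095 and 0.095 m and y of long_2 in the frame of tray between -0.105 and 0.105 m and z of long_2 in the frame of tray between 0.005 and 0.06 m and angle between long_2's own x axis and vertical between 1.4 and 1.74 rad)) and linear speed of each of short_1, short_2, medium_1, medium_2, long_1, long_2 below 0.02 m/s); the robot touches nothing.
It fails at once if a finished handle is moved more than 30 mm (distance of any of handle_short, handle_medium, handle_long from where it was at the start of the episode above 0.03 m).
It fails at once if a bystander (jar, battery, wrench, file, clip) is moved more than 40 mm (distance of any of jar1, battery, wrench, file, clip from where it was at the start of the episode above 0.04 m).
Of short_2, medium_2, long_2 only 1 to 2 are there at a start; the rules pass over those that are not, and their reading is None.
At some moment in a run one of short_1, short_2, medium_1, medium_2, long_1, long_2 may be knocked a few centimetres aside while the robot is not near it.
Once in a run the grip may slacken for a moment while it holds something.
It also fails if it takes over 208 s, if anything falls off the work surface, if the arm or the gripper's body presses on something with over 40 N, if the wrist force passes 120 N, or if a joint passes its speed limit or range.

### The arm

A 7-joint arm with a two-finger parallel gripper is mounted at the origin on the work surface. World frame = base frame: x ahead of the robot, y to its left, z up, the work surface at z = 0. Lengths are in m, angles in rad, forces in N, time in s.
With the tool pointing down it reaches from about 0.425 to 0.925 m from the base axis. Payload 6.8 kg.
Tool frame: the origin (TCP) lies midway between the tips of the shut fingers; the grasp point (between the pads) lies 19 mm behind it (bot.pinch_z is the distance from the TCP to the grasp point, in m); z points along the fingers, y is the line along which they close (so a half turn about z gives the same grasp; the last joint's range is limited). The gripper opens to 85 mm and grips with 20 to 120 N. Pads are 22 mm wide; open, the fingers measure 114 mm over their backs; the gripper's body (76 mm by 85 mm) begins 54 mm behind the grasp point. The pads swing forward as they close: fully open they stand 13 mm farther back than shut.
Start: joints at [1.014, 0.477, 0.022, 1.555, -0.011, 1.109, -0.083], TCP at [0.293, -0.608, 0.231] pointing down, gripper open.
Joint ranges: [-2.96, 2.96], [-0.34, 2.1], [-1.41, 1.46], [0.24, 2.44], [-1.37, 4.51], [0.17, 1.92], [-2.96, 2.96]. Speed limits (rad/s): [2.39, 2.39, 3.14, 3.14, 3.14, 3.14, 3.14].

### API

Orientations are given as a unit quaternion [w, x, y, z].
In Python, from station import bot, imaging gives the robot as it stands. The module is installed in compiled form; this text tells all that it offers.
- The arm moves only by the tool carry_out, never from a script. Its argument "targets" is a list of rows, each a list of 5 numbers: the shift along the tool's x, y, z in cm, then the turn about the tool's z in degrees, then the opening, from -1 (shut) to 1 (fully open). In form: [[x, y, z, yaw, gripper], ...]. A call has 1 to 12 rows; each row shifts and turns the commanded pose from where the row before left it, along the tool's axes as they then stand; what a row does not reach is not made up. A row lasts 1/10 s, in which the tool goes at most 50 mm and 8.59 degrees, less where a joint would pass 70% of its speed; a pose out of reach is approached as far as the arm can. A call is refused whole if a number of a shift passes 5 or a number of a turn 8.59, either way. A call with a gripper value outside its range is refused whole. The fingers move at their own pace and stop on an object; "force" is the grip in N (left out, the last holds). Time passes only in rows, so rows that do not move let the fingers close. It gives the time, the measured TCP pose, the force, the opening and the grip force at its end, in the units of the state.
- bot.get_obs(): the state, without advancing time (a new reading comes with each control period).
- imaging.read_camera(name): name is "scene" or "top" or "wrist"; returns the picture (420x560x3 uint8, red, green, blue); there is no depth.
- imaging.calibration(name): a dict with "fx", "fy", "cx", "cy" (pixels), "extrinsics" (4x4, takes a point from world to camera coordinates). Camera axes: x right, y up, looking along -z (the intrinsics and any distortion apply to the point x, -y, -z); pixel columns grow to the right and rows downward; lengths in m; the calibration is good to about 2 mm. A picture is of the moment at which its call begins: read the wrist's pose just before it. calibration takes no time and is no camera call; for the wrist camera it gives the pose at the moment of the call.
- bot.hand_in(): hands the job in; it is judged then, once.
The state is a dict: "t": time; "q": joint angles; "joint_vel": joint speeds; "joint_torque": joint torques, N m; "eef_pos": TCP position; "tool_rot": TCP orientation; "contact_force": force on the tool from outside, world axes, zero at the start; "torque": the same for the moment, N m; "gripper_width": opening from 0.0 (shut) to 1.0 (fully open); "grasp_force": force on a finger pad.
Only numpy, scipy, OpenCV 4.12 (cv2) and the standard library are available. Lean on these libraries where they do the work, as an engineer would, in place of code of your own. Each camera call takes 0.05 s, during which the arm holds its last target. There are 200 camera calls.

## Working session

There is one attempt and no reset: what is moved stays moved. The work goes in short steps, Python scripts to look and compute and a tool call to move; the robot and the scene stay as the last step left them, time stands still between calls to the robot, and variables do not carry over. Pictures are saved under pics/ and viewed, at most 14 in all, crops included, and the job is handed in when it is done.

Besides the shell and the picture viewer there is one more tool, called after "Emit:" by a JSON object that holds its "op" and its "data". carry_out: Moves the arm, as the interface text tells. Its arguments: {"type":"object","properties":{"targets":{"type":"array"},"force":{"type":"number"}},"required":["targets"]}

```bash
mkdir -p pics; python3 - <<'E'
from station import bot, imaging
import cv2,numpy as np
for n in ["scene","top"]:
    im=imaging.read_camera(n); cv2.imwrite(f"pics/{n}0.png",cv2.resize(im[:,:,::-1],(800,600),interpolation=cv2.INTER_CUBIC))
    c=imaging.calibration(n); print(n,c['fx'],c['fy'],c['cx'],c['cy'],{k:v for k,v in c.items() if k not in('fx','fy','cx','cy','extrinsics')}); print(np.round(c['extrinsics'],4).tolist())
o=bot.get_obs();print(o, bot.pinch_z)
E
```

```text
scene 415.75711500783626 415.75711500783626 269.0116967195696 212.39671268074332 {}
[[0.8545, 0.5195, 0.0045, -0.4135], [-0.3253, 0.5282, 0.7843, 0.1268], [0.4051, -0.6716, 0.6203, -1.4869], [0.0, 0.0, 0.0, 1.0]]
top 522.1485946602718 522.1485946602718 283.02961048797397 211.5984387622938 {}
[[-0.0154, -0.9999, -0.0003, -0.0551], [0.9953, -0.0154, 0.096, -0.5552], [-0.096, 0.0012, 0.9954, -1.4725], [0.0, 0.0, 0.0, 1.0]]
{'t': 0.1, 'q': array([ 1.01392866,  0.47775298,  0.02233674,  1.55630192, -0.01151956,
        1.10930077, -0.08308869]), 'joint_vel': array([ 0.00042889, -0.00118169,  0.00072719, -0.00279419, -0.00047287,
        0.00029063,  0.00086935]), 'joint_torque': array([ 4.81521172e-03, -5.97752774e+01,  1.61371708e+00, -2.81950629e+01,
        1.27214834e-02,  5.08261626e-03, -1.60091247e-05]), 'eef_pos': array([ 0.2926313 , -0.6077025 ,  0.23042037]), 'tool_rot': array([-7.84615496e-04,  9.74927908e-01,  2.22519450e-01, -2.29958508e-04]), 'contact_force': array([ 0.26533557,  0.66741164, -0.2237656 ]), 'torque': array([-0.03122856, -0.01089659,  0.01377056]), 'grasp_force': 0.0, 'gripper_width': 0.9994896963095498} 0.0187
```

View pics/top0.png

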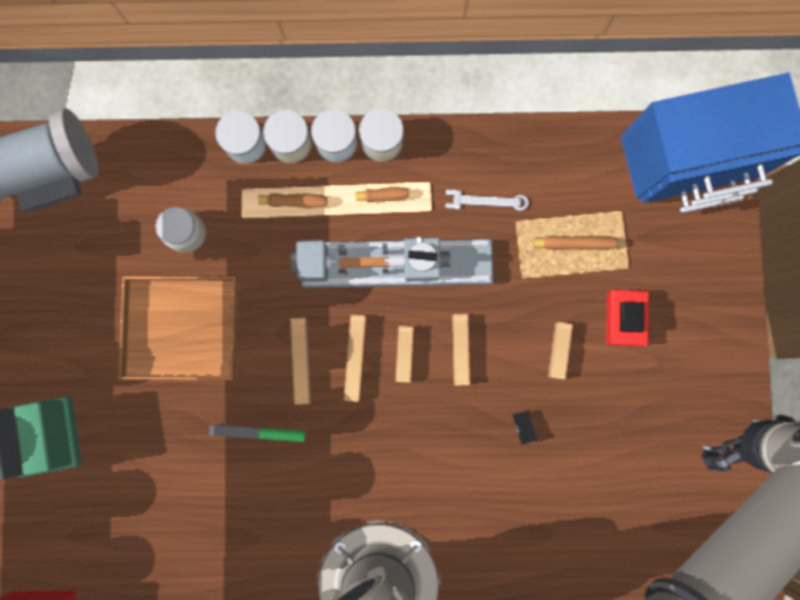

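View pics/scene0.png

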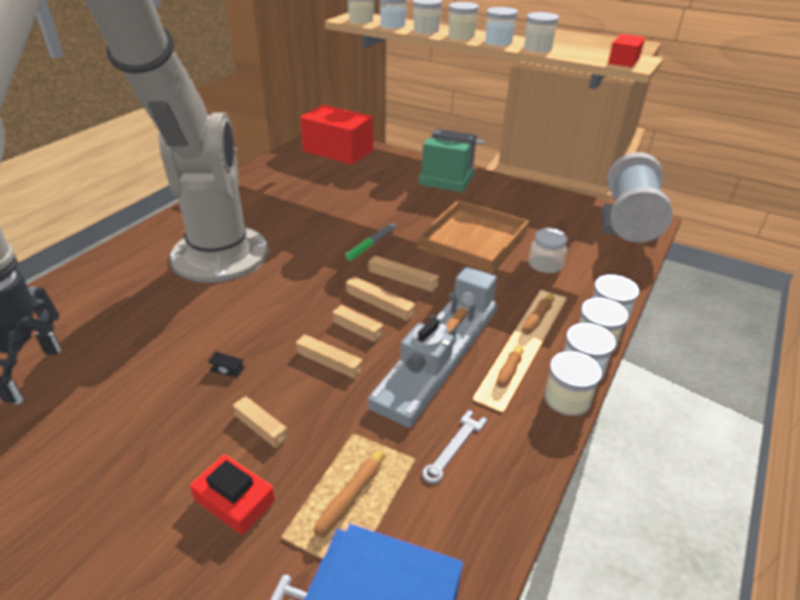

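The top picture shows five blanks, all lengthwise along x: long at (300,361) and (355,358), short at (404,354) and (561,350), medium at (461,349). The mat handle spans x 535–624 px, which makes it the long one. The jig is at (395,262) with the headstock at left, and the tray is at (178,328).

```bash
cat > h.py <<'E'
from station import bot, imaging
import cv2,numpy as np
from scipy.spatial.transform import Rotation as R
def ray(cal,uv,z):
    "pixel(s) (native) -> world at height z"
    uv=np.atleast_2d(uv).astype(float);E=cal['extrinsics']
    d=np.c_[(uv[:,0]-cal['cx'])/cal['fx'],-(uv[:,1]-cal['cy'])/cal['fy'],-np.ones(len(uv))]@E[:3,:3]
    o=-E[:3,:3].T@E[:3,3]
    return o+d*((z-o[2])/d[:,2])[:,None]
def proj(cal,P):
    p=np.atleast_2d(P)@cal['extrinsics'][:3,:3].T+cal['extrinsics'][:3,3]
    return np.c_[cal['cx']-cal['fx']*p[:,0]/p[:,2],cal['cy']+cal['fy']*p[:,1]/p[:,2]]
def pose():
    o=bot.get_obs();w,x,y,z=o['tool_rot'];M=R.from_quat([x,y,z,w]).as_matrix()
    return o,np.array(o['eef_pos']),M,np.degrees(np.arctan2(M[1,0],M[0,0]))
def go(x,y,z,yaw=None):
    "shift in tool axes (cm) and turn (deg) from measured pose to the target; yaw = world heading of tool x"
    o,p,M,a=pose()
    if yaw is None: yaw=a
    d=M.T@(np.array([x,y,z])-p)*100
    print('t',round(o['t'],1),'at',p.round(4),'yaw',round(a,1),'w',round(o['gripper_width'],2),'-> shift cm',d.round(2),'turn about tool z',round(-((yaw-a+90)%180-90),1),'q7',round(o['q'][6],2))
def blanks(cal,im,z=.028):
    hsv=cv2.cvtColor(im,cv2.COLOR_RGB2HSV)
    m=cv2.inRange(hsv,(8,50,120),(28,170,255))
    cs,_=cv2.findContours(m,cv2.RETR_EXTERNAL,cv2.CHAIN_APPROX_NONE)
    for c in cs:
        if cv2.contourArea(c)<250: continue
        w=ray(cal,c[:,0,:],z)[:,:2]
        (cx,cy),(a,b),_=r=cv2.minAreaRect((w*1000).astype(np.float32))
        bx=cv2.boxPoints(r);e=[bx[1]-bx[0],bx[2]-bx[1]];e=max(e,key=np.linalg.norm)
        px=c[:,0,:].mean(0)
        print('px',px.round(0),'c',round(cx),round(cy),'size',round(max(a,b)),round(min(a,b)),'ang',round((np.degrees(np.arctan2(e[1],e[0]))+90)%180-90,1))
E
python3 - <<'E'
from h import *
im=imaging.read_camera("top");c=imaging.calibration("top")
blanks(c,im)
cv2.imwrite("pics/c1.png",cv2.resize(im[155:215,195:355,::-1],None,fx=5,fy=5,interpolation=cv2.INTER_CUBIC))
for uv,z in [((120,277),.035),((235,277),.035),((233,380),.035),((119,380),.035),((300,241),.096),((490,262),.03)]:print(uv,ray(c,np.array(uv)*.7,z).round(3))
E
```

```text
px [209. 252.] c 442 147 size 171 32 ang 2.4
px [78. 87.] c 919 530 size 129 46 ang -89.4
px [255. 225.] c 483 -135 size 1327 963 ang -87.7
px [277.  14.] c 1138 -62 size 1669 102 ang 89.1
(120, 277) [[0.613 0.506 0.035]]
(235, 277) [[0.61  0.275 0.035]]
(233, 380) [[0.404 0.278 0.035]]
(119, 380) [[0.408 0.503 0.035]]
(300, 241) [[0.67  0.136 0.096]]
(490, 262) [[ 0.633 -0.238  0.03 ]]
```

View pics/c1.png

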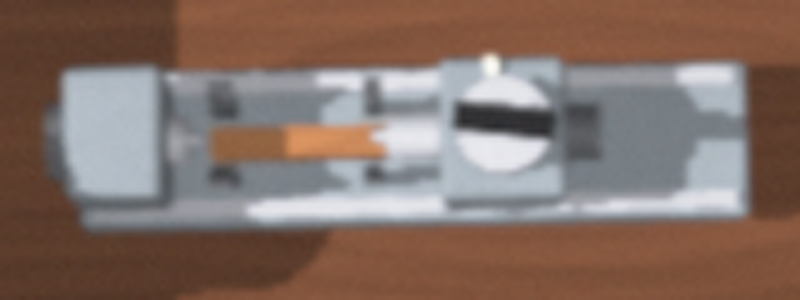

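The crop shows the headstock top from (65,70) to (165,200), the wing from (457,113) to (553,123), the white mark at (490,63), the strip at y≈143 and the bed's tail corners at (747,62) and (747,217).

```bash
cat >> h.py <<'E'
def roi(cal,im,box,z=.028):
    x0,y0,x1,y1=box;g=im[y0:y1,x0:x1,2]
    g=cv2.resize(g,None,fx=4,fy=4,interpolation=cv2.INTER_CUBIC)
    _,m=cv2.threshold(g,0,255,cv2.THRESH_OTSU)
    cs,_=cv2.findContours(m,cv2.RETR_EXTERNAL,cv2.CHAIN_APPROX_NONE);c=max(cs,key=cv2.contourArea)[:,0,:]
    w=ray(cal,(c+.5)/4-.5+[x0,y0],z)[:,:2]*1000
    r=cv2.minAreaRect(w.astype(np.float32));(cx,cy),(a,b),_=r
    bx=cv2.boxPoints(r);e=max([bx[1]-bx[0],bx[2]-bx[1]],key=np.linalg.norm)
    print('c',round(cx),round(cy),'size',round(max(a,b)),round(min(a,b)),'ang',round((np.degrees(np.arctan2(e[1],e[0]))+90)%180-90,1))
E
python3 - <<'E'
from h import *
im=imaging.read_camera("top");c=imaging.calibration("top")
for n,b in dict(L1=(280,310,318,415),L2=(335,305,375,412),S1=(388,315,422,394),M=(443,305,480,395),S2=(540,312,583,390)).items():
    print(n,end=' ');roi(c,im,[int(v*.7) for v in b])
f=lambda p,z:ray(c,np.array(p)/5-.4+[195,155],z)[0]
a,b,d=f((747,62),.03),f((747,217),.03),f((82,228),.03)
print('bed',a.round(4),b.round(4),d.round(4),np.degrees(np.arctan2(*(d-b)[:2]*[-1,1])),'edge')
w=[f((457,113),.119),f((553,123),.119)];print('wing',w,'c',f((504,119),.119),f((503,124),.097))
print('strip',f((210,143),.046),f((380,143),.046))
print('head',[f(p,.096).round(4) for p in[(65,70),(160,70),(165,200),(75,198)]])
go(.6,-.05,.35,0)
E
```

```text
L1 c 441 147 size 172 32 ang 2.3
L2 c 446 39 size 172 31 ang -5.1
S1 c 452 -60 size 112 30 ang -4.0
M c 459 -174 size 142 31 ang 0.1
S2 c 454 -372 size 113 35 ang -9.7
bed [ 0.6807 -0.2417  0.03  ] [ 0.5905 -0.2393  0.03  ] [0.5901 0.1427 0.03  ] 0.06927885084816422 edge
wing [array([ 0.63895849, -0.07300873,  0.119     ]), array([ 0.6326751, -0.1249452,  0.119    ])] c [ 0.63527669 -0.09843023  0.119     ] [ 0.63603768 -0.09840554  0.097     ]
strip [0.63577142 0.0674183  0.046     ] [ 0.63427428 -0.02944361  0.046     ]
head [array([0.6701, 0.1428, 0.096 ]), array([0.6692, 0.0903, 0.096 ]), array([0.5969, 0.088 , 0.096 ]), array([0.5987, 0.1374, 0.096 ])]
t 0.2 at [ 0.2927 -0.6078  0.2307] yaw 25.7 w 1.0 -> shift cm [ 51.89 -36.94 -11.89] turn about tool z 25.7 q7 -0.08
```

Emit:
{"op": "carry_out", "data": {"targets": [[0,0,-4,8.5,1],[0,0,-4,8.5,1],[0,0,-3,8.5,1],[3,-4.6,0,0,1],[3,-4.6,0,0,1],[3,-4.6,0,0,1],[3,-4.6,0,0,1],[3,-4.6,0,0,1],[3,-4.6,0,0,1],[3,-4.6,0,0,1],[3,-4.6,0,0,1],[3,-4.6,0,0,1]], "force": 40}}

```text
t: 1.4
eef_pos: [0.5379, -0.2285, 0.3414]
tool_rot: [0.0, 1.0, 0.002, 0.0]
contact_force: [0.8, 0.4, 0.6]
gripper_width: 1.002
grasp_force: 0.0
```

```bash
python3 - <<'E'
from h import *
go(.6,-.05,.35,0)
c=imaging.calibration("wrist");im=imaging.read_camera("wrist")
print(np.round(c['extrinsics'],3).tolist(),c['fx'],c['cx'],c['cy'])
cv2.imwrite("pics/w1.png",cv2.resize(im[:,:,::-1],(800,600),interpolation=cv2.INTER_CUBIC))
E
```

```text
t 1.4 at [ 0.5379 -0.2285  0.3414] yaw 0.2 w 1.0 -> shift cm [  6.27 -17.83  -0.86] turn about tool z 0.2 q7 -1.3
[[0.003, -1.0, 0.0, -0.231], [0.954, 0.003, -0.301, -0.44], [0.301, 0.001, 0.954, -0.646], [0.0, 0.0, 0.0, 1.0]] 368.7631848254496 277.274848051253 207.45500672848894
```

View pics/w1.png

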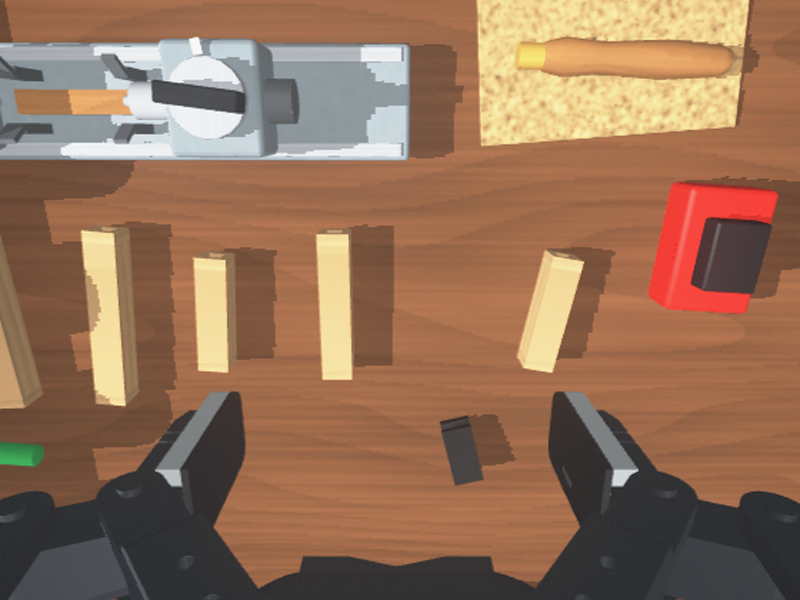

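The wrist view shows the jig at upper left with the wing from (152,88) to (245,97), the blanks as already measured, and the battery and clip well clear.

Emit:
{"op": "carry_out", "data": {"targets": [[3.2,-4.3,0,0,1],[3.2,-4.3,0,0,1],[3.2,-4.3,2,0,1],[0,0,2,-8.5,1],[0,0,2,-8.5,1],[0,0,2,-8.5,1],[0,0,2,-8.5,1],[0,0,2,-8.5,1],[0,0,2,-8.5,1],[0,0,0,-8.5,1],[0,0,0,-8.5,1],[0,0,0,-8.5,1]]}}

```text
t: 2.65
eef_pos: [0.6242, -0.1126, 0.2033]
tool_rot: [-0.0, 0.782, 0.623, -0.0]
contact_force: [1.1, -0.4, -0.3]
gripper_width: 1.001
grasp_force: 0.0
```

```bash
python3 - <<'E'
from h import *
go(.635,-.098,.101,84)
c=imaging.calibration("wrist");im=imaging.read_camera("wrist")
cv2.imwrite("pics/w2.png",cv2.resize(im[:,:,::-1],(800,600),interpolation=cv2.INTER_CUBIC))
P=np.array([[.635,-.098,.119],[.635,.08,.06],[.635,-.033,.06],[.635,.019,.046]])
print((proj(c,P)*800/560).round(0).tolist())
np.savez('w2',**c)
E
```

```text
t 2.6 at [ 0.6242 -0.1126  0.2033] yaw 77.1 w 1.0 -> shift cm [ 1.66  0.73 10.23] turn about tool z -6.9 q7 -0.32
[[412.0, 270.0], [324.0, -134.0], [382.0, 122.0], [359.0, 18.0]]
```

View pics/w2.png

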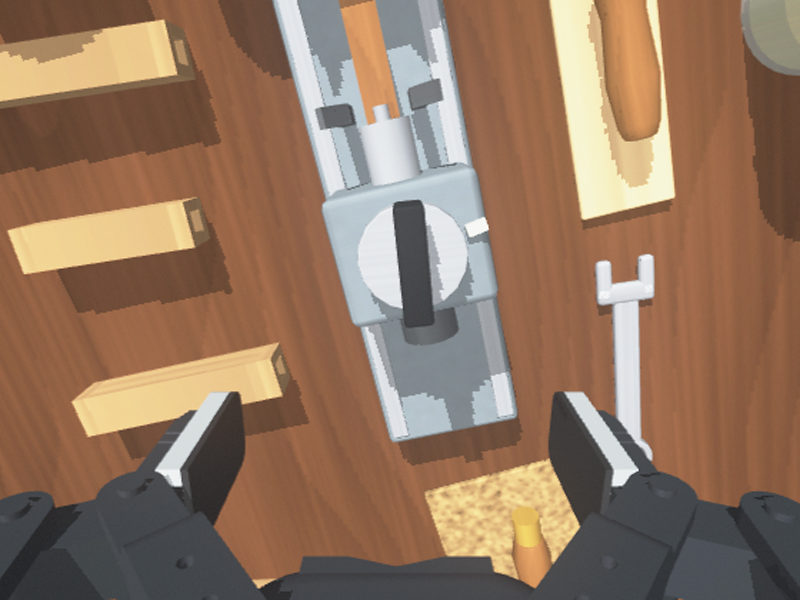

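The wing centre is at about (412,265), against (412,270) predicted, so the estimates hold. I'll descend and grip the wing.

Emit:
{"op": "carry_out", "data": {"targets": [[1.7,0.7,3,-6,1],[0,0,3.7,0,1],[0,0,3.5,0,1],[0,0,0,0,1],[0,0,0,0,-1],[0,0,0,0,-1],[0,0,0,0,-1],[0,0,0,0,-1],[0,0,0,0,-1],[0,0,0,0,-1]]}}

```text
t: 3.7
eef_pos: [0.6358, -0.0974, 0.103]
tool_rot: [0.001, 0.751, 0.661, 0.0]
contact_force: [-1.9, -0.1, 6.7]
gripper_width: 0.148
grasp_force: 42.5
```

```bash
python3 - <<'E'
from h import *
go(.635,-.185,.101,90);print(bot.get_obs()['grasp_force'],bot.get_obs()['contact_force'])
E
```

```text
t 3.7 at [ 0.6358 -0.0974  0.103 ] yaw 82.7 w 0.15 -> shift cm [-8.7   1.04  0.2 ] turn about tool z -7.3 q7 -0.31
42.479327917099 [-1.87561453 -0.09028019  6.70145089]
```

Emit:
{"op": "carry_out", "data": {"targets": [[-1,0.12,-0.1,0,-1],[-1.5,0.19,0,0,-1],[-1.5,0.19,0,0,-1],[-1.5,0.19,0,0,-1],[-1.5,0.19,0,0,-1],[-1,0.12,0,0,-1],[-0.6,0.07,0,0,-1],[0,0,0,0,-1],[0,0,0,0,-1]]}}

```text
t: 4.6
eef_pos: [0.6357, -0.187, 0.1031]
tool_rot: [0.002, 0.751, 0.66, -0.0]
contact_force: [5.1, -1.7, -1.3]
gripper_width: 0.153
grasp_force: 41.5
```

```bash
python3 - <<'E'
from h import *
go(.44,.039,.25,-5);print(bot.get_obs()['grasp_force'],bot.get_obs()['contact_force'])
E
```

```text
t 4.6 at [ 0.6357 -0.187   0.1031] yaw 82.6 w 0.15 -> shift cm [ 19.86 -22.29 -14.79] turn about tool z 87.6 q7 -0.17
41.49884283542633 [ 5.12013023 -1.68238405 -1.28475382]
```

Emit:
{"op": "carry_out", "data": {"targets": [[0,0,0,0,0],[0,0,0,0,0.4],[0,0,0,0,0.4],[0,0,-4,0,1],[0,0,-4,0,1],[2,0,-4,0,1],[3,0,-3,0,1],[3,0,0,0,1],[2.5,0,0,0,1],[0,0,0,0,1],[0,0,0,0,1]]}}

```text
t: 5.7
eef_pos: [0.6479, -0.0797, 0.2526]
tool_rot: [-0.0, 0.75, 0.661, -0.001]
contact_force: [0.1, -0.8, 0.5]
gripper_width: 1.002
grasp_force: 0.0
```

```bash
python3 - <<'E'
from h import *
c=imaging.calibration("wrist");im=imaging.read_camera("wrist")
go(.44,.039,.25,-5)
cv2.imwrite("pics/w3.png",cv2.resize(im[:,:,::-1],(800,600),interpolation=cv2.INTER_CUBIC))
np.savez('w3',**c)
o=np.array([.635,-.019,0]);P=o+np.array([[0,100,60],[0,92,60],[0,88,46],[9,88,46],[-9,88,46],[0,-12,46],[9,-12,46],[-9,-12,46],[16,80,62],[-16,80,62],[16,-5,62],[-16,-5,62]])/1000
print((proj(c,P)*800/560).round(0).tolist())
E
```

```text
t 5.8 at [ 0.6478 -0.0811  0.2524] yaw 82.7 w 1.0 -> shift cm [  9.26 -22.14   0.25] turn about tool z 87.7 q7 -0.27
[[337.0, -23.0], [340.0, -7.0], [343.0, 6.0], [358.0, 4.0], [328.0, 8.0], [367.0, 177.0], [381.0, 176.0], [353.0, 179.0], [370.0, 12.0], [315.0, 19.0], [390.0, 165.0], [338.0, 171.0]]
```

View pics/w3.png

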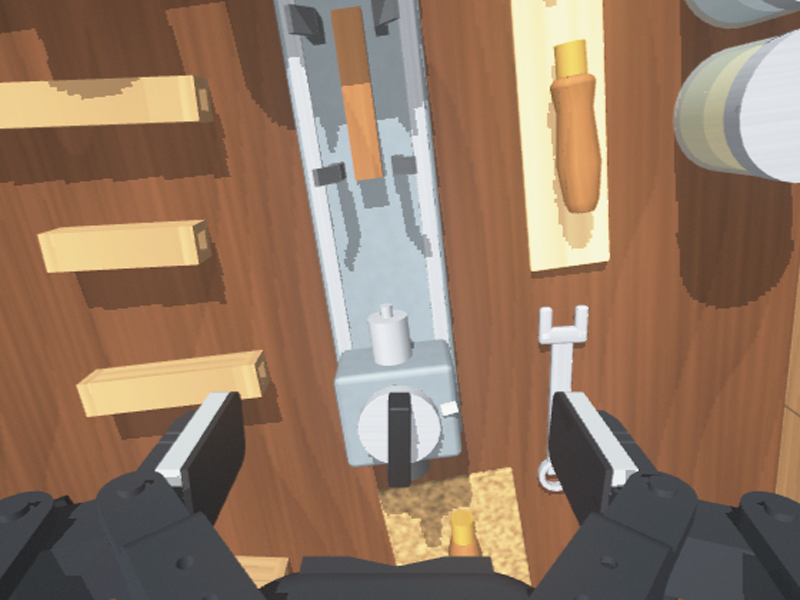

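The strip corners sit about 2 px from prediction, so the jig x ≈ 0.636–0.637 and its origin y ≈ −0.020, with yaw ≈ −0.6°. The tailstock has withdrawn: its pin is at (388,310) and the wing at (399,440). Next I'll pick long blank L2.

Emit:
{"op": "carry_out", "data": {"targets": [[2.4,-4.5,0,0,1],[2.4,-4.6,0,0,1],[2.4,-4.6,0,0,1],[2.4,-4.6,0,0,1],[0,0,0,8.5,1],[0,0,0,8.5,1],[0,0,0,8.5,1],[0,0,0,8.5,1],[0,0,0,8.5,1],[0,0,0,8.5,1],[0,0,0,8.5,1],[0,0,0,8.5,1]]}}

```text
t: 6.95
eef_pos: [0.4844, 0.033, 0.2527]
tool_rot: [0.0, 0.992, 0.124, -0.0]
contact_force: [-0.0, 0.3, -0.3]
gripper_width: 0.999
grasp_force: 0.0
```

```bash
python3 - <<'E'
from h import *
im=imaging.read_camera("top");c=imaging.calibration("top")
for n,b in dict(L1=(280,310,318,415),S1=(388,315,422,394),M=(443,305,480,395),S2=(540,312,583,390)).items():
    print(n,end=' ');roi(c,im,[int(v*.7) for v in b])
go(.478,.036,.007,-5)
c=imaging.calibration("wrist");im=imaging.read_camera("wrist")
cv2.imwrite("pics/w4.png",im[:,:,::-1])
e=np.array([np.cos(np.radians(5.1)),-np.sin(np.radians(5.1)),0]);n=np.array([-e[1],e[0],0])
print([proj(c,np.array([.446,.039,.028])+s*.085*e+k*.014*n)[0].round(0).tolist() for s in(1,-1) for k in (1,-1)])
E
```

```text
L1 c 440 145 size 207 62 ang -0.2
S1 c 452 -61 size 112 30 ang -3.9
M c 459 -173 size 143 31 ang 0.2
S2 c 452 -372 size 110 35 ang -9.7
t 7.0 at [0.4844 0.033  0.2527] yaw 13.8 w 1.0 -> shift cm [-0.54 -0.45 24.57] turn about tool z 18.8 q7 -1.6
[[276.0, 121.0], [303.0, 130.0], [226.0, 270.0], [250.0, 277.0]]
```

View pics/w4.png

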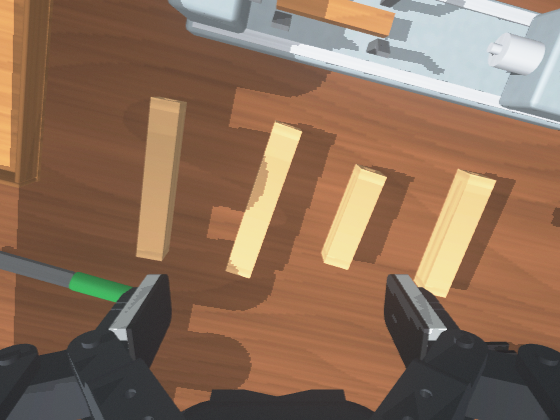

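L2's corners, (275,123), (301,130), (226,270) and (249,277), match the prediction to within 2 px. I'll descend and grip.

Emit:
{"op": "carry_out", "data": {"targets": [[0,0,4,8.5,1],[0,0,4,8.5,1],[-0.7,-0.3,5,1.5,1],[0,0,5,0,1],[0,0,4,0,1],[0,0,2.6,0,1],[0,0,0,0,1],[0,0,0,0,-1],[0,0,0,0,-1],[0,0,0,0,-1],[0,0,0,0,-1],[0,0,0,0,-1]], "force": 60}}

```text
t: 8.25
eef_pos: [0.4788, 0.0381, 0.0089]
tool_rot: [-0.0, 0.999, -0.033, 0.001]
contact_force: [-1.5, 0.3, 9.3]
gripper_width: 0.315
grasp_force: 59.2
```

```bash
python3 - <<'E'
from h import *
go(.637,.012,.15,89.4);print(bot.get_obs()['grasp_force'],bot.get_obs()['contact_force'])
E
```

```text
t 8.2 at [0.4788 0.0381 0.0089] yaw -3.8 w 0.32 -> shift cm [ 16.     1.56 -14.07] turn about tool z 86.8 q7 -2.13
59.22006547451019 [-1.46173468  0.27266262  9.33367741]
```

Emit:
{"op": "carry_out", "data": {"targets": [[0,0,-3,0,-1],[0,0,-5,0,-1],[0,0,-5,0,-1],[0,0,-3,-8.5,-1],[0,0,0,-8.5,-1],[0,0,0,-8.5,-1],[0,0,0,-8.5,-1],[0,0,0,-8.5,-1],[0,0,0,-8.5,-1],[0,0,0,-8.5,-1],[0,0,0,-8.5,-1],[0,0,0,-8.5,-1]]}}

```text
t: 9.45
eef_pos: [0.4774, 0.0379, 0.1678]
tool_rot: [0.0, 0.803, 0.595, 0.0]
contact_force: [-0.2, 0.4, -1.4]
gripper_width: 0.309
grasp_force: 64.9
```

```bash
python3 - <<'E'
from h import *
go(.637,.012,.15,89.4);print(bot.get_obs()['grasp_force'],bot.get_obs()['contact_force'])
E
```

```text
t 9.4 at [0.4774 0.0379 0.1678] yaw 73.1 w 0.31 -> shift cm [ 2.17 16.03  1.79] turn about tool z -16.3 q7 -0.72
64.85940098762512 [-0.23402118  0.38209058 -1.42520167]
```

Emit:
{"op": "carry_out", "data": {"targets": [[0,0,0,-8.2,-1],[0,0,0,-8.2,-1],[-0.5,3.2,0,0,-1],[-0.5,3.2,0,0,-1],[-0.5,3.2,0,0,-1],[-0.5,3.2,0,0,-1],[-0.4,3.2,0,0,-1],[0,0,0,0,-1],[0,0,0,0,-1],[0,0,0,0,-1]]}}

```text
t: 10.45
eef_pos: [0.636, 0.012, 0.1674]
tool_rot: [-0.0, 0.712, 0.702, -0.0]
contact_force: [-0.4, -0.6, -0.9]
gripper_width: 0.314
grasp_force: 64.7
```

```bash
python3 - <<'E'
from h import *
im=imaging.read_camera("top");s=imaging.read_camera("scene")
a=cv2.resize(im[140:230,190:370,::-1],(800,400),interpolation=cv2.INTER_CUBIC)
cv2.imwrite("pics/t5.png",a)
b=imaging.read_camera("wrist");cv2.imwrite("pics/w5.png",b[:,:,::-1])
c=imaging.calibration("wrist")
go(.637,.012,.055,89.4)
z=.1678-.0089+.014
print('z top',z+.014,proj(c,[[.637,.012-.032-.085,z+.014],[.637,.012-.032+.085,z+.014]]).round(0).tolist())
E
```

```text
t 10.6 at [0.6363 0.0118 0.1677] yaw 89.2 w 0.31 -> shift cm [ 0.02  0.07 11.27] turn about tool z -0.2 q7 -0.42
z top 0.18690000000000004 [[282.0, 515.0], [277.0, 162.0]]
```

View pics/w5.png

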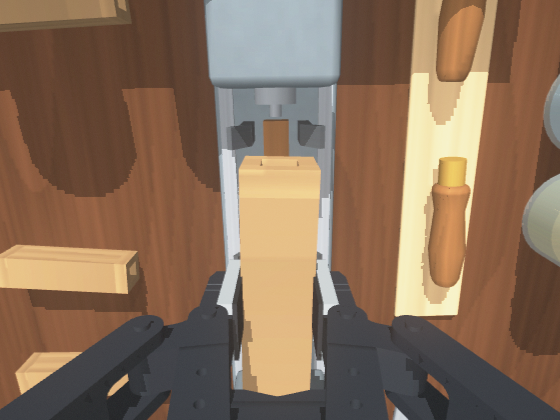

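```bash
python3 - <<'E'
from h import *
c=imaging.calibration("wrist")
print('pin',ray(c,(276.5,108),.06),'stripend',ray(c,[(264,121),(289,121)],.046),'blank far',ray(c,[(241,168),(319,168)],.187),'near',ray(c,[(246,370),(313,370)],.187))
print('head',ray(c,[(208,80),(341,80)],.096))
E
```

```text
pin [[0.63677617 0.07729058 0.06      ]] stripend [[0.62785476 0.06803145 0.046     ]
 [0.64534964 0.06777217 0.046     ]] blank far [[0.62477499 0.06321901 0.187     ]
 [0.65123408 0.06282706 0.187     ]] near [[ 0.62309938 -0.02026922  0.187     ]
 [ 0.65039854 -0.0206726   0.187     ]]
head [[0.59946646 0.09425177 0.096     ]
 [0.67254275 0.09316833 0.096     ]]
```

View pics/t5.png

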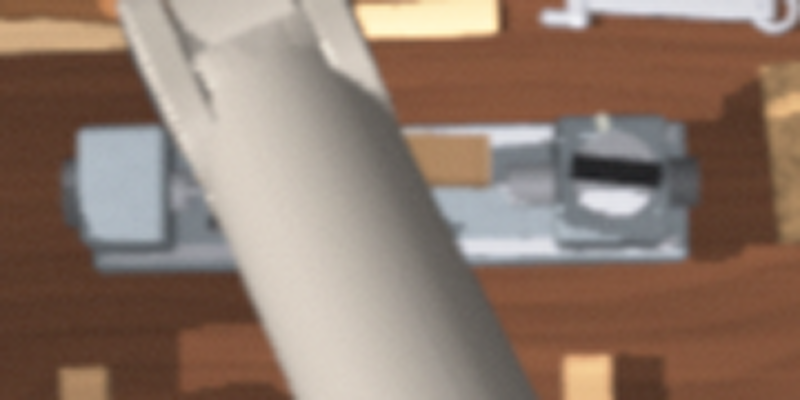

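The blank is aligned with the bed and its centre line is 1–1.4 mm too far in +x. Both pins clear its ends by 7–9 mm. I'll shift it and lower it.

Emit:
{"op": "carry_out", "data": {"targets": [[0.1,-0.13,2,0,-1],[0,0,3,0,-1],[0,0,2,0,-1],[0,0,1.5,0,-1],[0,0,1,0,-1],[0,0,0.8,0,-1],[0,0,0.5,0,-1],[0,0,0.3,0,-1],[0,0,0,0,-1],[0,0,0,0,-1]]}}

```text
t: 11.6
eef_pos: [0.6362, 0.0127, 0.0569]
tool_rot: [0.0, 0.713, 0.702, 0.0]
contact_force: [-1.0, -0.5, -0.8]
gripper_width: 0.311
grasp_force: 64.8
```

```bash
python3 - <<'E'
from h import *
b=imaging.read_camera("wrist");cv2.imwrite("pics/w6.png",b[:,:,::-1])
c=imaging.calibration("wrist")
go(.635,.012,.055,89.4);o=bot.get_obs();print(o['grasp_force'],o['contact_force'],o['torque'])
E
```

```text
t 11.7 at [0.6362 0.0127 0.0569] yaw 89.1 w 0.31 -> shift cm [-0.07 -0.12  0.19] turn about tool z -0.3 q7 -0.5
64.75484132766724 [-1.00094156  0.53191308 -1.11647861] [0.04727652 0.09047441 0.01825767]
```

View pics/w6.png

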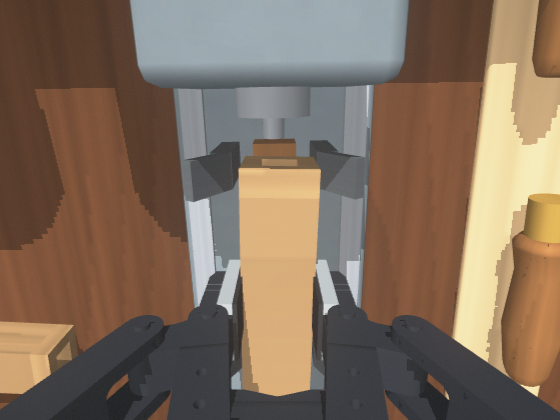

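The blank is about 2 mm above the strip. Its centre is at u≈280 against the pin's 274, so I'll shift −x by 2 mm, then seat it and slide it onto the head pin.

Emit:
{"op": "carry_out", "data": {"targets": [[0,-0.1,0,0,-1],[0,-0.1,0,0,-1],[0,0,0,0,-1],[0,0,0.1,0,-1],[0,0,0.1,0,-1],[0,0,0,0,-1]]}}

```text
t: 12.25
eef_pos: [0.6349, 0.0127, 0.055]
tool_rot: [0.001, 0.713, 0.702, 0.001]
contact_force: [3.4, -0.4, 2.7]
gripper_width: 0.31
grasp_force: 65.0
```

```bash
python3 - <<'E'
from h import *
b=imaging.read_camera("wrist");cv2.imwrite("pics/w7.png",cv2.resize(b[80:240,170:380,::-1],(788,600),interpolation=cv2.INTER_CUBIC))
c=imaging.calibration("wrist")
go(.635,.012,.055,89.4);o=bot.get_obs();print(o['grasp_force'],o['contact_force'],o['torque'])
E
```

```text
t 12.3 at [0.6349 0.0127 0.055 ] yaw 89.1 w 0.31 -> shift cm [-0.07  0.01  0.  ] turn about tool z -0.3 q7 -0.5
65.08344054222107 [ 3.98480863 -1.13101456  3.3575759 ] [-0.05216911 -0.75244139  0.12314973]
```

View pics/w7.png

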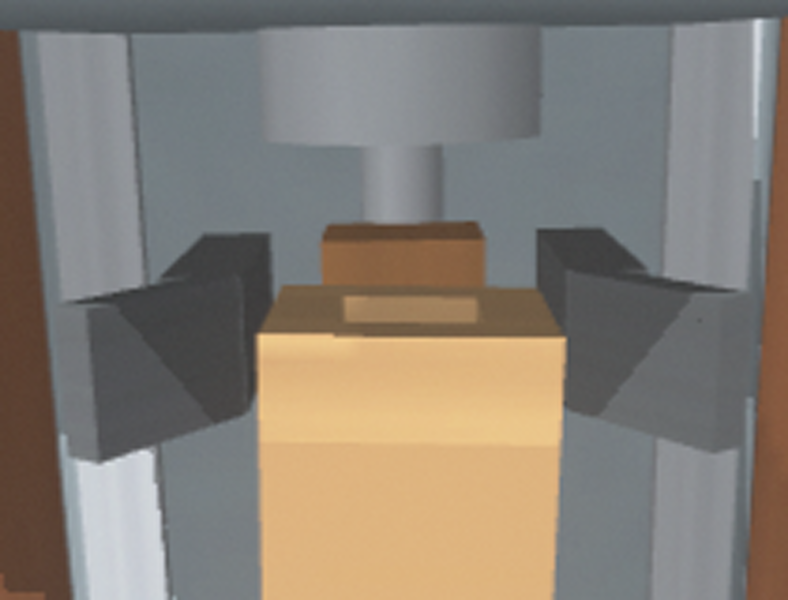

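Emit:
{"op": "carry_out", "data": {"targets": [[0,0,0,-0.8,-1],[0.3,0,0,0,-1],[0.3,0,0,0,-1],[0.3,0,0,0,-1],[0.3,0,0,0,-1],[0.2,0,0,0,-1],[0.1,0,0,0,-1],[0,0,0,0,-1]]}}

```text
t: 13.1
eef_pos: [0.6346, 0.0256, 0.055]
tool_rot: [0.001, 0.708, 0.706, -0.001]
contact_force: [1.7, -3.8, 6.4]
gripper_width: 0.313
grasp_force: 65.6
```

```bash
python3 - <<'E'
from h import *
b=imaging.read_camera("wrist");cv2.imwrite("pics/w8.png",cv2.resize(b[80:240,170:380,::-1],(788,600),interpolation=cv2.INTER_CUBIC))
go(.635,.03,.055,90);o=bot.get_obs();print(o['grasp_force'],o['contact_force'],o['torque'])
E
```

```text
t 13.2 at [0.6346 0.0256 0.055 ] yaw 89.9 w 0.31 -> shift cm [0.44 0.04 0.  ] turn about tool z -0.1 q7 -0.51
65.63617587089539 [ 2.52973229 -4.34195821  6.57639019] [-0.86707703 -0.47822917  0.14703803]
```

View pics/w8.png

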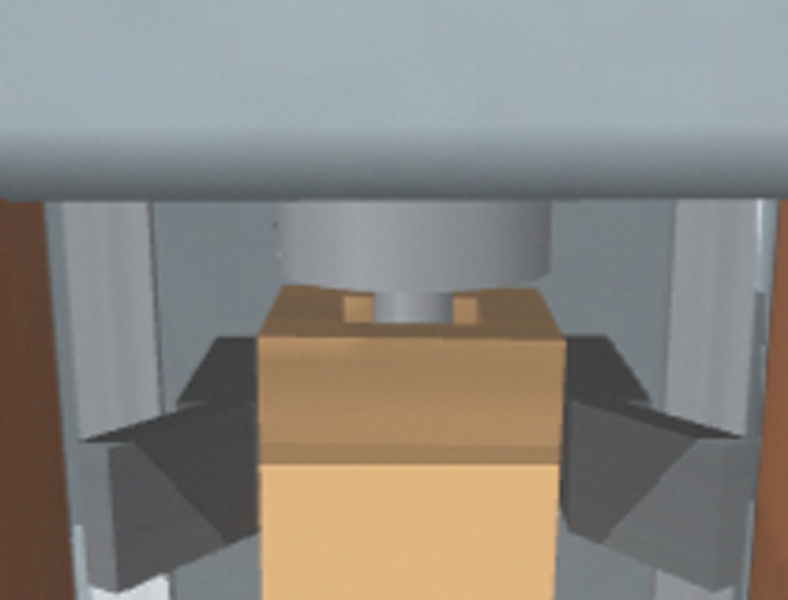

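The pin is centred and entering the hole at (412,308), with a few millimetres of gap left. I'll push it home.

Emit:
{"op": "carry_out", "data": {"targets": [[0.15,0,0,0,-1],[0.15,0,0,0,-1],[0.1,0,0,0,-1],[0.1,0,0,0,-1],[0,0,0,0,-1]]}}

```text
t: 13.65
eef_pos: [0.6346, 0.0295, 0.055]
tool_rot: [0.002, 0.708, 0.706, -0.001]
contact_force: [2.2, -6.8, 6.7]
gripper_width: 0.314
grasp_force: 65.7
```

Emit:
{"op": "carry_out", "data": {"targets": [[0.1,0,0,0,-1],[0.1,0,0,0,-1],[0,0,0,0,-1]]}}

```text
t: 13.95
eef_pos: [0.6346, 0.0295, 0.055]
tool_rot: [0.002, 0.709, 0.706, -0.002]
contact_force: [1.8, -10.0, 8.5]
gripper_width: 0.308
grasp_force: 65.9
```

The blank is home: TCP stopped at y=0.0295 while the force rose. I'll release it and move back to the wing.

Emit:
{"op": "carry_out", "data": {"targets": [[-0.15,0,0,0,-1],[0,0,0,0,0.1],[0,0,0,0,0.1],[0,0,0,0,0.1],[0,0,-3,0,0.3],[0,0,-4,0,1],[0,0,-4,0,1],[-4.3,0.1,0,0,1],[-4.3,0,0,0,1],[-4.3,0,0,0,1],[-4.3,0,0,0,1],[-4.3,0,0,7,1]]}}

```text
t: 15.15
eef_pos: [0.6339, -0.1829, 0.1639]
tool_rot: [-0.001, 0.75, 0.662, -0.0]
contact_force: [-0.1, 1.0, 0.2]
gripper_width: 0.999
grasp_force: 0.0
```

```bash
python3 - <<'E'
from h import *
go(.6357,-.187,.103,82.7)
im=imaging.read_camera("top");c=imaging.calibration("top")
for n,b in dict(L1=(270,310,328,415),S1=(388,315,422,394),M=(443,305,480,395),S2=(540,312,583,390)).items():
    print(n,end=' ');roi(c,im,[int(v*.7) for v in b])
b=imaging.read_camera("wrist")
s=imaging.read_camera("scene")[150:310,240:360]
cv2.imwrite("pics/w9.png",np.hstack([cv2.resize(b[:,:,::-1],(400,300)),cv2.resize(s[:,:,::-1],(225,300)),cv2.resize(im[155:235,160:200,::-1],(150,300))]))
E
```

```text
t 15.2 at [ 0.6339 -0.1829  0.1639] yaw 82.9 w 1.0 -> shift cm [-0.39  0.24  6.08] turn about tool z 0.2 q7 -0.2
L1 c 441 147 size 172 32 ang 2.5
S1 c 452 -61 size 112 30 ang -4.1
M c 459 -173 size 142 31 ang 0.2
S2 c 454 -364 size 156 64 ang -1.9
```

View pics/w9.png

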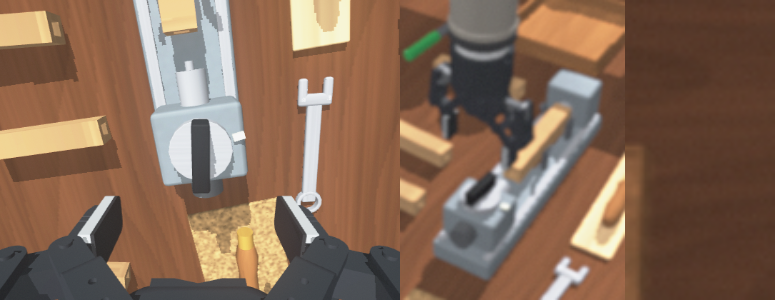

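The blank lies in the guides up against the headstock, and the wing is at (200,157) in the wrist part of the picture. I'll grip the wing and slide the tailstock up.

Emit:
{"op": "carry_out", "data": {"targets": [[-0.4,0.2,2,0,1],[0,0,2,0,1],[0,0,1.9,0,1],[0,0,0,0,1],[0,0,0,0,-1],[0,0,0,0,-1],[0,0,0,0,-1],[0,0,0,0,-1],[0,0,0,0,-1],[0,0,0,0,-1]]}}

```text
t: 16.3
eef_pos: [0.636, -0.1861, 0.1062]
tool_rot: [0.0, 0.75, 0.662, -0.0]
contact_force: [-3.6, 0.8, 6.0]
gripper_width: 0.137
grasp_force: 60.3
```

Emit:
{"op": "carry_out", "data": {"targets": [[0.4,-0.05,0,0,-1],[0.5,-0.06,0,0,-1],[0.5,-0.06,0,0,-1],[0.5,-0.06,0,0,-1],[0.4,-0.05,0,0,-1],[0.3,-0.04,0,0,-1],[0.2,-0.02,0,0,-1],[0,0,0,0,-1]]}}

```text
t: 17.1
eef_pos: [0.636, -0.1588, 0.1062]
tool_rot: [0.001, 0.75, 0.662, -0.001]
contact_force: [-2.6, -0.7, 5.4]
gripper_width: 0.145
grasp_force: 60.3
```

Emit:
{"op": "carry_out", "data": {"targets": [[0.15,0,0,0,-1],[0.15,0,0,0,-1],[0.15,-0.04,0,0,-1],[0.15,0,0,0,-1],[0,0,0,0,-1]]}}

```text
t: 17.6
eef_pos: [0.6361, -0.1538, 0.1062]
tool_rot: [0.001, 0.75, 0.662, -0.001]
contact_force: [-3.6, -3.1, 6.9]
gripper_width: 0.145
grasp_force: 60.5
```

```bash
python3 - <<'E'
from h import *
go(.636,-.155,.105,82.7);o=bot.get_obs();print(o['contact_force'],o['torque'])
b=imaging.read_camera("wrist");cv2.imwrite("pics/w10.png",cv2.resize(b[0:210,140:420,::-1],(800,600),interpolation=cv2.INTER_CUBIC))
E
```

```text
t 17.6 at [ 0.6361 -0.1538  0.1062] yaw 82.8 w 0.15 -> shift cm [-0.12  0.01  0.12] turn about tool z 0.1 q7 -0.29
[-3.62464229 -3.12594764  6.90431995] [-0.6479874   0.82988432 -0.08447605]
```

View pics/w10.png

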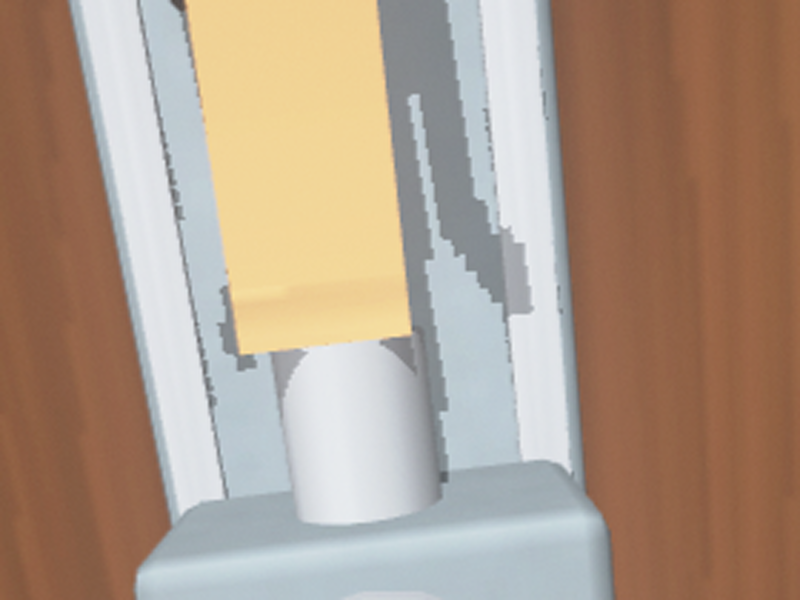

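The quill is right up against the blank and the force is only friction so far, so the pin has entered. I'll push on until it stalls.

Emit:
{"op": "carry_out", "data": {"targets": [[0.1,0,0,0,-1],[0.1,0,0,0,-1],[0.1,0,0,0,-1],[0,0,0,0,-1]]}}

```text
t: 18.05
eef_pos: [0.6361, -0.1537, 0.1062]
tool_rot: [0.002, 0.751, 0.661, -0.002]
contact_force: [-4.7, -8.4, 7.2]
gripper_width: 0.142
grasp_force: 60.5
```

Emit:
{"op": "carry_out", "data": {"targets": [[0.1,0,0,0,-1],[0.1,0,0,0,-1],[0,0,0,0,-1]]}}

```text
t: 18.35
eef_pos: [0.6361, -0.1536, 0.1062]
tool_rot: [0.002, 0.751, 0.66, -0.003]
contact_force: [-5.5, -12.1, 7.7]
gripper_width: 0.145
grasp_force: 60.6
```

Emit:
{"op": "carry_out", "data": {"targets": [[-0.3,0,0,0,-1],[0,0,0,8,-1],[0,0,0,8,-1],[0,0,0,8,-1],[0,0,0,8,-1],[0,0,0,8,-1],[0,0,0,8,-1],[0,0,0,8,-1],[0,0,0,8,-1],[0,0,0,6,-1],[0,0,0,0,-1]], "force": 80}}

```text
t: 19.45
eef_pos: [0.6362, -0.1539, 0.1063]
tool_rot: [0.002, 0.994, 0.11, -0.0]
contact_force: [-3.6, -7.5, 5.6]
gripper_width: 0.139
grasp_force: 82.0
```

```bash
python3 - <<'E'
from h import *
go(.636,-.155,.105,10);o=bot.get_obs();print(o['contact_force'],o['torque'])
E
```

```text
t 19.4 at [ 0.6362 -0.1539  0.1063] yaw 12.6 w 0.14 -> shift cm [-0.04  0.1   0.13] turn about tool z 2.6 q7 -1.35
[-3.63657249 -7.49383348  5.63180338] [-1.49294741  0.77654801 -0.05036342]
```

Emit:
{"op": "carry_out", "data": {"targets": [[0,0,0,2,-1],[0,0,0,2,-1],[0,0,0,0,-1],[0,0,0,0,-1]]}}

```text
t: 19.85
eef_pos: [0.6362, -0.1539, 0.1063]
tool_rot: [0.002, 0.997, 0.077, -0.0]
contact_force: [-3.3, -7.6, 7.3]
gripper_width: 0.139
grasp_force: 82.2
```

```bash
python3 - <<'E'
from h import *
go(.636,-.155,.105,10);o=bot.get_obs();print(o['contact_force'],o['torque'])
E
```

```text
t 19.9 at [ 0.6362 -0.1539  0.1063] yaw 8.8 w 0.14 -> shift cm [-0.03  0.11  0.13] turn about tool z -1.2 q7 -1.41
[-3.29812217 -7.58752484  7.2513719 ] [-1.5592729   0.8109591   0.43297082]
```

The collar is at its stop (about 1.4 rad, with moment building). I'll release it and head for the medium blank.

Emit:
{"op": "carry_out", "data": {"targets": [[0,0,0,0,0],[0,0,0,0,0.2],[0,0,0,0,0.4],[0,0,-3,0,0.6],[0,0,-4,0,1],[0,0,-4,0,1],[-4.4,-0.2,0,0,1],[-4.5,-0.2,0,0,1],[-4.5,-0.2,0,0,1],[-4.4,-0.2,0,0,1],[0,0,0,8,1],[0,0,0,0,1]], "force": 60}}

```text
t: 21.05
eef_pos: [0.459, -0.1695, 0.2158]
tool_rot: [0.0, 1.0, 0.007, 0.0]
contact_force: [0.7, 0.5, -0.5]
gripper_width: 1.002
grasp_force: 0.0
```

```bash
python3 - <<'E'
from h import *
im=imaging.read_camera("top");c=imaging.calibration("top")
for n,b in dict(L1=(270,310,328,415),S1=(388,315,422,394),S2=(540,312,583,390)).items():
    print(n,end=' ');roi(c,im,[int(v*.7) for v in b])
w=imaging.read_camera("wrist")
cv2.imwrite("pics/m1.png",np.vstack([np.hstack([cv2.resize(im[120:290,40:440,::-1],(500,212)),cv2.resize(imaging.read_camera("scene")[150:290,250:360,::-1],(167,212))]),cv2.resize(w[:,:,::-1],(667,380))]))
c=imaging.calibration("wrist");print(proj(c,[[.389,-.173,.028],[.529,-.173,.028]]).round(0).tolist())
go(.459,-.173,.009,0)
E
```

```text
L1 c 441 147 size 172 32 ang 2.4
S1 c 451 -61 size 112 30 ang -4.0
S2 c 454 -372 size 113 35 ang -9.7
[[279.0, 251.0], [283.0, 102.0]]
t 21.2 at [ 0.4609 -0.169   0.2156] yaw 1.2 w 1.0 -> shift cm [-0.22  0.4  20.66] turn about tool z 1.2 q7 -1.38
```

View pics/m1.png

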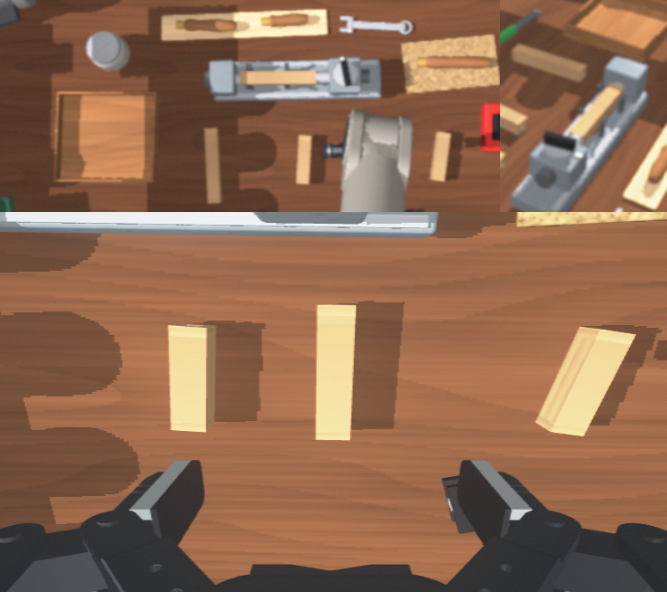

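The picture shows the jig loaded with the wing lying across the bed, and the medium blank under the tool where predicted, at (335,370) in the lower part.

Emit:
{"op": "carry_out", "data": {"targets": [[-0.2,0.4,4,1,1],[0,0,5,0,1],[0,0,5,0,1],[0,0,4,0,1],[0,0,2.4,0,1],[0,0,0,0,1],[0,0,0,0,-1],[0,0,0,0,-1],[0,0,0,0,-1],[0,0,0,0,-1],[0,0,0,0,-1],[0,0,0,0,-1]]}}

```text
t: 22.4
eef_pos: [0.4588, -0.1739, 0.0129]
tool_rot: [0.0, 1.0, -0.001, 0.001]
contact_force: [-1.6, -0.1, 8.3]
gripper_width: 0.313
grasp_force: 59.4
```

Emit:
{"op": "carry_out", "data": {"targets": [[0,0,-4,0,-1],[0,0,-5,0,-1],[0,-1,-4,0,-1],[0.5,-4.5,0,0,-1],[0.5,-4.7,0,0,-1],[0.5,-4.7,0,0,-1],[0.5,-4.7,0,0,-1],[0.5,-4.7,0,0,-1],[0.5,-4.7,0,0,-1],[0.5,-4.7,0,0,-1],[0.5,-4.7,0,0,-1],[0.5,-4.7,0,0,-1]]}}

```text
t: 23.6
eef_pos: [0.5034, 0.259, 0.142]
tool_rot: [0.0, 1.0, -0.001, 0.001]
contact_force: [1.3, -0.0, -1.2]
gripper_width: 0.308
grasp_force: 59.7
```

```bash
python3 - <<'E'
from h import *
go(.509,.39,.014,0);print(bot.get_obs()['grasp_force'])
E
```

```text
t 23.6 at [0.5034 0.259  0.142 ] yaw -0.1 w 0.31 -> shift cm [  0.52 -13.1   12.81] turn about tool z -0.1 q7 -2.34
59.65669512748718
```

Emit:
{"op": "carry_out", "data": {"targets": [[0.2,-4.4,0,0,-1],[0.2,-4.4,0,0,-1],[0.1,-4.3,0,0,-1],[0,0,4,0,-1],[0,0,4,0,-1],[0,0,3,0,-1],[0,0,0.7,0,-1],[0,0,0.4,0,-1],[0,0,0,0,-1]]}}

```text
t: 24.5
eef_pos: [0.5093, 0.3889, 0.0217]
tool_rot: [-0.001, 1.0, -0.001, 0.001]
contact_force: [0.1, -0.5, -0.5]
gripper_width: 0.31
grasp_force: 59.6
```

```bash
python3 - <<'E'
from h import *
go(.509,.39,.018,0);print(bot.get_obs()['grasp_force'],bot.get_obs()['contact_force'])
E
```

```text
t 24.5 at [0.5093 0.3889 0.0217] yaw -0.1 w 0.31 -> shift cm [-0.03 -0.11  0.37] turn about tool z -0.1 q7 -2.58
59.609609842300415 [ 0.08006884 -0.4836944  -0.53298236]
```

Emit:
{"op": "carry_out", "data": {"targets": [[0,0,0.3,0,-1],[0,0,0,0,-0.1],[0,0,0,0,0.1],[0,0,0,0,0.1],[0,0,-4,0,0.1],[0,0,-5,0,0.5],[0,4,-5,0,1],[-0.6,4.8,0,0,1],[-0.6,4.8,0,0,1],[-0.6,4.8,0,0,1],[-0.6,4.8,0,0,1],[-0.6,4.8,0,0,1]]}}

```text
t: 25.7
eef_pos: [0.4778, 0.1153, 0.1469]
tool_rot: [0.0, 1.0, -0.001, 0.0]
contact_force: [0.7, -0.5, 0.2]
gripper_width: 1.002
grasp_force: 0.0
```

Emit:
{"op": "carry_out", "data": {"targets": [[-0.6,4.8,0,4,1],[-0.6,4.8,0,0,1],[-0.6,4.8,0,0,1],[-0.6,4,0,0,1],[0,0,0,0,1]]}}

```text
t: 26.2
eef_pos: [0.4427, -0.071, 0.1466]
tool_rot: [0.001, 0.999, -0.04, -0.0]
contact_force: [-0.8, 0.2, -0.3]
gripper_width: 0.997
grasp_force: 0.0
```

```bash
cat > chk.py <<'E'
from h import *
import sys
im=imaging.read_camera("top");c=imaging.calibration("top")
B=dict(L1=(270,310,328,415),S1=(388,315,422,394),S2=(540,312,583,390))
for n in sys.argv[1].split(','):
    if n: print(n,end=' ');roi(c,im,[int(v*.7) for v in B[n]])
go(*map(float,sys.argv[2:6]));o=bot.get_obs();print(o['grasp_force'].round(1),o['contact_force'].round(1))
E
python3 chk.py L1,S1,S2 .4515 -.061 .013 -4
```

```text
L1 c 441 147 size 172 31 ang 2.6
S1 c 444 -60 size 137 68 ang -0.9
S2 c 454 -372 size 114 36 ang -9.8
t 26.2 at [ 0.4438 -0.068   0.1467] yaw -4.4 w 1.0 -> shift cm [ 0.71 -0.77 13.37] turn about tool z -0.4 q7 -1.73Traceback (most recent call last):
  File "chk.py", line 7, in <module>
    go(*map(float,sys.argv[2:6]));o=bot.get_obs();print(o['grasp_force'].round(1),o['contact_force'].round(1))
                                                        ^^^^^^^^^^^^^^^^^^^^^^
AttributeError: 'float' object has no attribute 'round'
```

Emit:
{"op": "carry_out", "data": {"targets": [[0.7,-0.8,2,0,1],[0,0,4,0,1],[0,0,4,0,1],[0,0,3.3,0,1],[0,0,0,0,1],[0,0,0,0,-1],[0,0,0,0,-1],[0,0,0,0,-1],[0,0,0,0,-1],[0,0,0,0,-1],[0,0,0,0,-1]]}}

```text
t: 27.35
eef_pos: [0.4532, -0.0578, 0.015]
tool_rot: [0.0, 0.999, -0.036, 0.001]
contact_force: [-1.8, -0.4, 11.0]
gripper_width: 0.312
grasp_force: 59.0
```

Emit:
{"op": "carry_out", "data": {"targets": [[0,0,-4,-4,-1],[0,0,-5,0,-1],[0.3,-2,-4,0,-1],[0.5,-4.5,0,0,-1],[0.5,-4.5,0,0,-1],[0.9,-4.5,0,0,-1],[0.9,-4.5,0,0,-1],[0.9,-4.5,0,0,-1],[0.9,-4.5,0,0,-1],[0.9,-4.5,0,0,-1],[0,-3,0,0,-1],[0,0,0,0,-1]]}}

```text
t: 28.55
eef_pos: [0.5092, 0.3133, 0.1444]
tool_rot: [-0.002, 1.0, 0.003, 0.0]
contact_force: [-0.3, 0.3, -0.8]
gripper_width: 0.309
grasp_force: 60.0
```

```bash
sed -i "s/o\['grasp_force'\].round(1)/o['grasp_force']/" chk.py; python3 chk.py "L1,S2" .509 .325 .022 0
```

```text
L1 c 441 148 size 172 32 ang 2.7
S2 c 452 -372 size 111 35 ang -9.7
t 28.6 at [0.5097 0.3099 0.1439] yaw 0.1 w 0.31 -> shift cm [-0.07 -1.49 12.2 ] turn about tool z 0.1 q7 -2.42
59.97626602649689 [ 0.9 -0.2 -1.1]
```

Emit:
{"op": "carry_out", "data": {"targets": [[-0.1,-1.5,3,0,-1],[0,0,4,0,-1],[0,0,4,0,-1],[0,0,0.8,0,-1],[0,0,0.4,0,-1],[0,0,0,0,-1],[0,0,0,0,-0.1],[0,0,0,0,0.1],[0,0,0,0,0.1],[0,0,-4,0,0.1],[0,0,-5,0,0.5],[0,0,-4,0,1]]}}

```text
t: 29.8
eef_pos: [0.5099, 0.3228, 0.1543]
tool_rot: [-0.001, 1.0, -0.001, 0.001]
contact_force: [1.4, -0.6, 0.2]
gripper_width: 0.867
grasp_force: 0.0
```

Emit:
{"op": "carry_out", "data": {"targets": [[-1.7,4.4,0,-3,1],[-1.7,4.4,0,0,1],[-1.7,4.4,0,0,1],[-1.7,4.4,0,0,1],[0,0,0,0,1],[0,0,0,0,1]]}}

```text
t: 30.4
eef_pos: [0.4486, 0.1429, 0.1522]
tool_rot: [0.0, 1.0, 0.024, 0.001]
contact_force: [1.2, 0.8, 0.2]
gripper_width: 1.002
grasp_force: 0.0
```

```bash
python3 chk.py "S2" .441 .1475 .013 2.6; python3 - <<'E'
from h import *
im=imaging.read_camera("top");c=imaging.calibration("top")
print(proj(c,[[.441,.147,.028]])) 
roi(c,im,(125,195,165,266),.033); roi(c,im,(98,195,125,266),.033)
E
```

```text
S2 c 453 -372 size 112 37 ang -10.1
t 30.4 at [0.4489 0.1444 0.1522] yaw 2.9 w 1.0 -> shift cm [-0.8  -0.34 13.92] turn about tool z 0.3 q7 -2.12
0.0 [-0.5 -0.   0.1]
[[209.68405889 252.29593005]]
c 526 370 size 143 29 ang -2.1
c 510 420 size 191 61 ang 0.8
```

Emit:
{"op": "carry_out", "data": {"targets": [[-0.8,-0.3,2,0,1],[0,0,4,0,1],[0,0,4,0,1],[0,0,3.8,0,1],[0,0,0,0,1],[0,0,0,0,-1],[0,0,0,0,-1],[0,0,0,0,-1],[0,0,0,0,-1],[0,0,0,0,-1],[0,0,0,0,-1]]}}

```text
t: 31.6
eef_pos: [0.4414, 0.1469, 0.0151]
tool_rot: [-0.0, 1.0, 0.025, 0.002]
contact_force: [-2.0, 0.3, 10.2]
gripper_width: 0.313
grasp_force: 59.0
```

Emit:
{"op": "carry_out", "data": {"targets": [[0,0,-4,3,-1],[0,0,-5,0,-1],[0,0,-4,0,-1],[1.1,-4.4,0,0,-1],[1.1,-4.4,0,0,-1],[1.1,-4.4,0,0,-1],[1.1,-4.4,0,0,-1],[1.1,-4.4,0,0,-1],[1.1,-4.4,0,0,-1],[0,-4.4,0,0,-1],[0,0,0,0,-1],[0,0,0,0,-1]]}}

```text
t: 32.8
eef_pos: [0.5058, 0.4554, 0.1437]
tool_rot: [-0.0, 1.0, 0.0, -0.0]
contact_force: [0.3, -1.5, -1.7]
gripper_width: 0.305
grasp_force: 60.0
```

```bash
python3 chk.py "S2" .509 .455 .021 0
```

```text
S2 c 453 -371 size 112 37 ang -9.4
t 32.9 at [0.5066 0.4537 0.1436] yaw -0.1 w 0.3 -> shift cm [ 0.24 -0.15 12.26] turn about tool z -0.1 q7 -2.62
60.044628381729126 [ 0.6 -1.3 -1. ]
```

Emit:
{"op": "carry_out", "data": {"targets": [[0.2,-0.1,3,0,-1],[0,0,4,0,-1],[0,0,4,0,-1],[0,0,0.8,0,-1],[0,0,0.4,0,-1],[0,0,0,0,-1],[0,0,0,0,-0.1],[0,0,0,0,0.1],[0,0,0,0,0.1],[0,0,-4,0,0.1],[0,0,-5,0,0.5],[0,0,-5,0,1]]}}

```text
t: 34.05
eef_pos: [0.5083, 0.4551, 0.1632]
tool_rot: [0.0, 1.0, -0.001, -0.0]
contact_force: [0.9, 0.7, 0.4]
gripper_width: 0.865
grasp_force: 0.0
```

Emit:
{"op": "carry_out", "data": {"targets": [[0,4.9,-3,5,1],[0,4.9,0,5,1],[0,4.9,0,0,1],[0,4.9,0,0,1],[0,4.9,0,0,1],[0,4.9,0,0,1],[0,4.9,0,0,1],[0,4.9,0,0,1],[0,4.9,0,0,1],[0,4.9,0,0,1],[0,4.9,0,0,1],[0,4.9,0,0,1]]}}

```text
t: 35.25
eef_pos: [0.418, -0.1203, 0.1884]
tool_rot: [0.0, 0.996, -0.088, 0.001]
contact_force: [1.4, -0.3, -0.4]
gripper_width: 1.003
grasp_force: 0.0
```

```bash
python3 chk.py "S2" .453 -.372 .013 -9.8; python3 - <<'E'
from h import *
im=imaging.read_camera("top");c=imaging.calibration("top")
g=cv2.GaussianBlur(im,(3,3),0)
import sys
np.set_printoptions(linewidth=250)
# profile of tray along y at x=.509 and two other x's
for x in (.44,.509,.57):
    ys=np.arange(.29,.50,.006);uv=proj(c,np.c_[np.full_like(ys,x),ys,np.full_like(ys,.033)])
    print(x,[int(g[int(round(v)),int(round(u))].astype(int)[2]) for u,v in uv])
E
```

```text
S2 c 454 -372 size 114 35 ang -9.9
t 35.3 at [ 0.4158 -0.1286  0.1882] yaw -10.6 w 1.0 -> shift cm [ 8.12 23.18 17.62] turn about tool z -0.8 q7 -1.65
0.0 [-1.3 -6.  -0.2]
0.44 [66, 69, 82, 96, 97, 97, 96, 95, 94, 93, 93, 93, 93, 94, 94, 96, 96, 92, 72, 67, 67, 67, 67, 67, 73, 118, 149, 151, 151, 146, 105, 65, 64, 59, 44]
0.509 [64, 63, 69, 87, 97, 98, 97, 85, 65, 63, 74, 118, 146, 147, 147, 144, 119, 82, 67, 66, 65, 65, 65, 64, 66, 96, 142, 143, 143, 134, 87, 63, 62, 58, 45]
0.57 [63, 64, 74, 69, 64, 64, 65, 64, 64, 66, 89, 131, 140, 140, 140, 127, 103, 94, 74, 66, 68, 69, 68, 68, 69, 112, 142, 144, 144, 139, 82, 68, 67, 56, 46]
```

I've used up the picture allowance, so from here I'll read the images numerically. First, a coarse map of the tray.

```bash
cat > tray.py <<'E'
from h import *
im=imaging.read_camera("top");c=imaging.calibration("top")
xs=np.arange(.62,.398,-.009);ys=np.arange(.50,.276,-.005)
X,Y=np.meshgrid(xs,ys,indexing='ij')
uv=proj(c,np.c_[X.ravel(),Y.ravel(),np.full(X.size,.033)]).astype(np.float32).reshape(X.shape+(2,))
g=cv2.remap(im[:,:,2].copy(),uv[...,0].copy(),uv[...,1].copy(),cv2.INTER_LINEAR)
print('y .50 ->.28')
for x,r in zip(xs,g): print('%.3f '%x+''.join(' .:-=+*#%@'[min(9,int(v)//17)] for v in r))
E
python3 tray.py
```

```text
y .50 ->.28
0.620 ------------------------------------------:::
0.611 +=====++++++++++=+===++=++++===--------------
0.602 =::--------=+++++++++++++++++++++++=+++=-----
0.593 =::---=*####*========+++#%%%%#+-==-==-===----
0.584 =::---+%%%%%*=-------=++#%%%%#=---==-=======-
0.575 =:----+#%%%%*=-------=++#%%%%#=--------==--=-
0.566 =:-===+#%%%%*=========+*#%%%%#=--========----
0.557 =:--==+%%%%%*=-===-===+*#%%%%#=--=++*++=-----
0.548 -:---=+#%%%%*=====-===+*#%%%%*=--=+++++=-----
0.539 -:----+#%%%%*=-------=+*#%%%%*=--=+++++=-----
0.530 =:----+#%%%%*=-------=+*%%%%%*=--=+++++=-----
0.521 -:----+#%%%%*=-------=+*%%%%%*=--=+++++=-----
0.512 -:----+#%%%%*=-------=+*%%%%%*=--=+++++=-----
0.503 -:----+#%%%%*==------=+*%%%%%*=--=+++++=-----
0.494 -:----+#%%%%*=-------=+#%%%%%+---=+++++=-----
0.485 -:----+%%%%%*=-------=+*%%%%%+---=+++++=-----
0.476 -:----+#%%%%*=--------+#%%%%%+---=+++++=-----
0.467 ::----+%%%%%*=-------=+#%%%%%+---=+++++=-----
0.458 ::----+%%%%%*=-------=+*###%#+===++++++==----
0.449 ::----+%%%%%*=-------=++++++++++++++++++=----
0.440 ::----+%%%%%*=------==++++++++++++++++++=----
0.431 ::-===+%%%%%*=------==++++++++++++++++++=---:
0.422 ::---===++++++++++++++++++++++++++++++++===-:
0.413 -===+======+++=++====+==================-=--:
0.404 :::::::::---------------------------------:::
```

```bash
python3 - <<'E'
from h import *
P=[[.5,.32,.033],[.44,.37,.033],[.44,.32,.033],[.53,.37,.033],[.52,.455,.033],[.5,.41,.005]]
for n in("top","scene"):
    im=cv2.GaussianBlur(imaging.read_camera(n),(3,3),0);c=imaging.calibration(n)
    print(n,[im[int(v+.5),int(u+.5)].tolist() for u,v in proj(c,P)])
im=cv2.imread('pics/top0.png');c=imaging.calibration('top');print('before',[im[int(v/.7),int(u/.7)].tolist()[::-1] for u,v in proj(c,P)])
E
```

```text
top [[169, 132, 98], [210, 142, 93], [216, 146, 96], [237, 196, 143], [236, 194, 142], [143, 98, 66]]
scene [[172, 137, 101], [199, 136, 89], [218, 151, 98], [241, 208, 149], [240, 205, 147], [242, 210, 151]]
before [[209, 141, 93], [215, 146, 95], [215, 145, 96], [207, 139, 93], [138, 95, 63], [218, 147, 97]]
```

Emit:
{"op": "carry_out", "data": {"targets": [[1.6,4.6,0,0,1],[1.6,4.6,0,0,1],[1.6,4.6,0,0,1],[1.6,4.6,0,0,1],[1.7,4.7,3,0,1],[0,0,2,0,1],[0,0,0,0,1],[0,0,0,0,1]]}}

```text
t: 36.3
eef_pos: [0.4576, -0.3509, 0.1419]
tool_rot: [-0.001, 0.996, -0.086, -0.0]
contact_force: [0.2, -0.5, 0.9]
gripper_width: 1.002
grasp_force: 0.0
```

```bash
python3 - <<'E'
from h import *
go(.4535,-.372,.013,-9.8)
c=imaging.calibration("wrist");b=imaging.read_camera("wrist")
p=proj(c,[[.4535,-.372,.028]])[0].astype(int);print(p)
roi(c,b,(p[0]-70,max(0,p[1]-110),p[0]+70,p[1]+70))
E
```

```text
t 36.3 at [ 0.4576 -0.3509  0.1419] yaw -9.9 w 1.0 -> shift cm [-0.04  2.17 12.89] turn about tool z -0.1 q7 -1.23
[305 202]
c 453 -373 size 110 29 ang -9.6
```

The odd patch is just lit tray floor. S2 is confirmed at (453,−373) with heading −9.6°, so I'll grip it.

Emit:
{"op": "carry_out", "data": {"targets": [[0,2.2,2,0,1],[0,0,4,0,1],[0,0,4,0,1],[0,0,2.7,0,1],[0,0,0,0,1],[0,0,0,0,-1],[0,0,0,0,-1],[0,0,0,0,-1],[0,0,0,0,-1],[0,0,0,0,-1],[0,0,0,0,-1]]}}

```text
t: 37.45
eef_pos: [0.4537, -0.3755, 0.0165]
tool_rot: [0.001, 0.996, -0.088, 0.001]
contact_force: [-1.3, 1.9, 8.9]
gripper_width: 0.307
grasp_force: 60.4
```

Emit:
{"op": "carry_out", "data": {"targets": [[0,0,-5,-5,-1],[0,0,-5,-5,-1],[0,0,-5,0,-1],[0,-4.8,0,0,-1],[0,-4.8,0,0,-1],[0,-4.8,0,0,-1],[0,-4.8,0,0,-1],[0,-4.8,0,0,-1],[0,-4.8,0,0,-1],[0,-4.8,0,0,-1],[0,-4.8,0,0,-1],[0,-4.8,0,0,-1]]}}

```text
t: 38.65
eef_pos: [0.4531, 0.0588, 0.1656]
tool_rot: [0.0, 1.0, -0.001, 0.001]
contact_force: [1.3, -0.0, -0.7]
gripper_width: 0.305
grasp_force: 59.5
```

```bash
python3 chk.py "" .53 .412 .17 90
```

```text
t 38.7 at [0.4532 0.0681 0.1661] yaw 0.4 w 0.31 -> shift cm [  7.95 -34.34  -0.2 ] turn about tool z -89.6 q7 -1.95
59.48873162269592 [0.3 7.8 0.7]
```

Emit:
{"op": "carry_out", "data": {"targets": [[1,-4.3,0,0,-1],[1,-4.3,0,0,-1],[1,-4.3,0,0,-1],[1,-4.3,0,0,-1],[1,-4.3,0,0,-1],[1,-4.3,0,0,-1],[1,-4.3,0,0,-1],[1,-4.3,0,0,-1],[0,0,0,0,-1]]}}

```text
t: 39.6
eef_pos: [0.5325, 0.4082, 0.1653]
tool_rot: [-0.003, 1.0, 0.002, -0.0]
contact_force: [-1.1, 0.2, -0.4]
gripper_width: 0.307
grasp_force: 59.5
```

Emit:
{"op": "carry_out", "data": {"targets": [[0,0,0,-8.1,-1],[0,0,0,-8.1,-1],[0,0,0,-8.1,-1],[0,0,0,-8.1,-1],[0,0,0,-8.1,-1],[0,0,0,-8.1,-1],[0,0,0,-8.1,-1],[0,0,0,-8.1,-1],[0,0,0,-8.1,-1],[0,0,0,-8.1,-1],[0,0,0,-8.1,-1],[0,0,0,0,-1]]}}

```text
t: 40.8
eef_pos: [0.5342, 0.4, 0.1648]
tool_rot: [0.0, 0.713, 0.701, -0.0]
contact_force: [-0.8, -0.4, -1.2]
gripper_width: 0.307
grasp_force: 59.6
```

```bash
python3 chk.py "" .53 .412 .051 90; python3 tray.py
```

```text
t 40.9 at [0.5341 0.4002 0.1648] yaw 88.8 w 0.31 -> shift cm [ 1.18 -0.44 11.38] turn about tool z -1.2 q7 -1.12
59.55174922943115 [-1.1  0.3  0.3]
y .50 ->.28
0.620 ---==-:::---------------------------------:::
0.611 =====-=+-:=+++++=========++====--------------
0.602 ==-::::::::=+++++++++++++++++++++===+=+=-----
0.593 ====-:::::-**========+++#%%%%#=----==--==----
0.584 +++===--::+#*=-------=++#%%%%#=-------===----
0.575 ***+++====-----------=++#%%%%#=--------==----
0.566 ####**+++=======-=====+*#%%%%#=---======-----
0.557 %%%####**++++====++++++++#%%%#=--=+++++=-----
0.548 @@@%%%%###***+++====+++++#%%%*=--=+++++=-----
0.539 @@@@@@%%%%###***+++=====+*%%%*=--=+++++=-----
0.530 @@@@@@@@@%%%%###***+++====+##*=--=+++++=-----
0.521 @@@@@@@@@@@@@%%%###***++++=====--=+++++=-----
0.512 @@@@@@@@@@@@@@@@%%%###****+++=====+++++=-----
0.503 @@@@@@@@@@@@@@@@@@%%%%####***+++=====++=-----
0.494 @@@@@@@@@@@@@@@@@@@@@@%%%####***++++====-----
0.485 @@@@@@@@@@@@@@@@@@@@@@@@@%%%%###***++++====--
0.476 @@@@@@@@@@@@@@@@@@@@@@@@@@@@%%%%###***++++==-
0.467 @@@@@@@@@@@@@@@@@@@@@@@@@@@@@@@%%%%###**+=--:
0.458 @@@@@@@@@@@@@@@@@@@@@@@@@@@@@@@@@@@%%#*=----:
0.449 #@@@@@@@@@@@@@@@@@@@@@@@@@@@@@@@@@@@#+===----
0.440 :-+%@@@@@@@@@@@@@@@@@@@@@@@@@@@@@@@#==-==-+##
0.431 ::-==*%@@@@@@@@@@@@@@@@@@@@@@@@@@@#==---+%@@%
0.422 ::----=+*%@@@@@@@@@@@@@@@@@@@@@@@*==---*@@@@@
0.413 -=========+#@@@@@@@@@@@@@@@@@@@@%+=---#@@@@@@
0.404 :::::::::----=#@@@@@@@@@@@@@@@@@*+=--%@@@@@@@
```

Emit:
{"op": "carry_out", "data": {"targets": [[1.2,-0.4,2,-1,-1],[0,0,4,0,-1],[0,0,3,0,-1],[0,0,1.5,0,-1],[0,0,0.5,0,-1],[0,0,0.3,0,-1],[0,0,0,0,-1],[0,0,0,0,-1]]}}

```text
t: 41.7
eef_pos: [0.5307, 0.4139, 0.0533]
tool_rot: [0.0, 0.707, 0.707, 0.001]
contact_force: [0.2, -0.1, -0.5]
gripper_width: 0.305
grasp_force: 59.5
```

```bash
python3 chk.py "" .53 .412 .05 90
```

```text
t 41.8 at [0.5307 0.4137 0.0532] yaw 90.0 w 0.31 -> shift cm [-0.17 -0.07  0.32] turn about tool z -0.0 q7 -1.2
59.546751379966736 [-0.8 -0.5 -1. ]
```

Now I'll lower the last few millimetres, release, rise and swing the arm clear for the check.

Emit:
{"op": "carry_out", "data": {"targets": [[0,0,0.2,0,-1],[0,0,0.1,0,-1],[0,0,0,0,-1],[0,0,0,0,-0.2],[0,0,0,0,0],[0,0,0,0,0.1],[0,0,-3,0,0.1],[0,0,-4,0,0.1],[0,0,-5,0,0.5],[0,0,-5,0,1],[-4.5,0,-2,0,1],[-4.5,0,0,0,1]]}}

```text
t: 42.95
eef_pos: [0.5306, 0.3255, 0.2431]
tool_rot: [0.0, 0.706, 0.708, 0.004]
contact_force: [0.9, -1.1, -0.4]
gripper_width: 1.0
grasp_force: 0.0
```

Emit:
{"op": "carry_out", "data": {"targets": [[-4.8,-0.8,0,0,1],[-4.8,-0.8,0,0,1],[-4.8,-0.8,0,0,1],[-4.8,-0.8,0,0,1],[-4.8,0,0,0,1],[-4.8,0,0,0,1],[-4.8,0,0,0,1],[-4.8,0,0,0,1],[-4.8,0,0,0,1],[-4.8,0,0,0,1],[-4.8,0,0,0,1],[-4.8,0,0,0,1]]}}

```text
t: 44.15
eef_pos: [0.4978, -0.2548, 0.239]
tool_rot: [0.0, 0.707, 0.707, -0.0]
contact_force: [1.8, 0.4, 0.6]
gripper_width: 1.004
grasp_force: 0.0
```

```bash
cat > jig.py <<'E'
from h import *
im=imaging.read_camera("top");c=imaging.calibration("top")
xs=np.arange(.69,.58,-.006);ys=np.arange(.15,-.25,-.006)
X,Y=np.meshgrid(xs,ys,indexing='ij')
uv=proj(c,np.c_[X.ravel(),Y.ravel(),np.full(X.size,.074)]).astype(np.float32).reshape(X.shape+(2,))
h=cv2.remap(im,uv[...,0].copy(),uv[...,1].copy(),cv2.INTER_LINEAR).astype(int)
for x,r in zip(xs,h): print('%.3f '%x+''.join('#' if p.max()<60 else('w' if p[0]-p[2]>55 else('O' if p.min()>200 else '.')) for p in r))
E
python3 chk.py "" .53 0 .2 90;python3 tray.py; python3 jig.py
```

```text
t 44.2 at [ 0.4962 -0.2651  0.2383] yaw 89.4 w 1.0 -> shift cm [26.56  3.1   3.7 ] turn about tool z -0.6 q7 0.15
0.0 [-0.2 -7.1  0.5]
y .50 ->.28
0.620 ------------------------------------------:::
0.611 ===========+++++==========+===---------------
0.602 =::--------=++++++++++++++++++=+=+======-----
0.593 =::---=*####*=========++#%%%%#=----==--==----
0.584 =::---+#%%%%*--------=++#%%%%#=--------==----
0.575 =::---+#%%%%*=-------=++#%%%%#=--------==----
0.566 -:----+#%%%%*=--=----=+*#%%%%*=--=======-----
0.557 =:---=+#%%%#*=-=---=-=+*#%%%%#=--=+++++=-----
0.548 -:--==*#%%%#*+++++++++++#####+---=+++++=-----
0.539 -:---*%%%%%%%%%%%%%%%*++++++==---=+++++=-----
0.530 =::-=*%%%%%%%%%%%%%%%*+++++++=---=+++++=-----
0.521 -:--=*#%##########%%#*++++++==---=+++++=-----
0.512 -::---+#%%%#*=-------=+*#%%%#+---=+++++=-----
0.503 -:----=#%%%%*--------=+*%%%%%*---=+++++=-----
0.494 -:----+#%%%%*--------=+*%%%%%+---=+++++=-----
0.485 -::---+#%%%%*=--------+*%%%%#+---=+++++=-----
0.476 -:----+#%%%%*---------+*%%%%#+---=+++++=-----
0.467 ::----=#%%%%*--------=+#%%%%#+---=+++++=-----
0.458 ::----+%%%%
[... 1052 characters left out ...]
wwwwwww.OOOOO.OOO..#..............
0.630 .............wwwwwwwwwwwwwwwwwwwwwwwwwwwwOOOOO.OOOO.#..............
0.624 .............wwwwwwwwwwwwwwwwwwwwwwwwwwww.......OOO.#..............
0.618 .................................wwwwwww.........OO.#..............
0.612 ...................................................................
0.606 ...................................................................
0.600 ...................................OOOO...OO.......................
0.594 ..................OOOOOOOOOOOOOOOOOOOOOOOOOOO......................
0.588 ...................................................................
0.582 ................................................................www
```

```bash
python3 - <<'E'
from h import *
im=imaging.read_camera("top");c=imaging.calibration("top")
d=np.clip(im[:,:,0].astype(int)-im[:,:,2],0,255).astype(np.uint8);d=np.dstack([d]*3)
p=proj(c,[[.66,.085,.074],[.605,-.11,.074]]);print(p)
roi(c,d,[int(p[:,0].min()),int(p[:,1].min()),int(p[:,0].max()),int(p[:,1].max())],.074)
# centre line per y, blank top
for y in np.arange(.07,-.09,-.02):
    xs=np.arange(.605,.668,.0005);uv=proj(c,np.c_[xs,np.full_like(xs,y),np.full_like(xs,.074)]).astype(np.float32)
    r=cv2.remap(d,uv[:,:1].copy(),uv[:,1:].copy(),cv2.INTER_LINEAR)[:,0,0].astype(float);m=xs[r>45];print(round(y,2),m.min().round(4),m.max().round(4))
o=bot.get_obs();print(o['t'],o['joint_vel'].round(3))
E
```

```text
[[229.37402176 173.22849752]
 [299.36175154 191.63754922]]
c 634 -7 size 169 32 ang 89.1
0.07 0.6205 0.648
0.05 0.619 0.65
0.03 0.619 0.649
0.01 0.6185 0.649
-0.01 0.6185 0.648
-0.03 0.618 0.6495
-0.05 0.6175 0.649
-0.07 0.6175 0.6485
44.35 [-0.033 -0.015 -0.045  0.018 -0.01  -0.002 -0.005]
```

Emit:
{"op": "carry_out", "data": {"targets": [[0,0,0,0,1],[0,0,0,0,1],[0,0,0,0,1],[0,0,0,0,1],[0,0,0,0,1]]}}

```text
t: 44.85
eef_pos: [0.4983, -0.2525, 0.2389]
tool_rot: [0.0, 0.707, 0.707, -0.0]
contact_force: [-1.0, -0.3, 0.3]
gripper_width: 1.001
grasp_force: 0.0
```

```bash
python3 -c "
from station import bot
print(bot.hand_in())"
```

```text
the job is handed in; nothing more can be done
None
```

Handed in at 45 s, no verdict returned: a long blank sits between the centres, tailstock home and collar turned to its stop, and the other four blanks lie flat in the tray (one short across two others); I viewed 15 pictures, one over the limit of 14.

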